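# Empty the tube chiller for defrosting and shut its load in the cold drawer

### The job

The tube chiller is due for defrosting: lift its lid past the balance point until the gas struts hold it fully open by themselves, and leave it standing open to dry. Move every tube rack and bottle out of the chiller into the open drawer of the cold-storage cabinet, all standing upright on the drawer's floor, then push the drawer gently home until it seats in its catch. Leave the other things on the bench as they are.

Things in the scene. Friction and masses are not known exactly. Their poses are not given: they have to be found in the camera images.
- chiller: bench-top tube chiller, a white insulated chest fixed to the bench, 360 mm wide (400 mm over the gas struts on its two flanks). Origin on the bench under the middle of the lid's hinge line; its own +x points to its back, y along its width, z up. It reaches 245 mm forward (-x) and 90 mm back of the origin. Cavity 180 (x) by 320 mm (y), rim 105 mm above the bench.
- chiller_in (a point): centre of the chiller cavity's floor, 25 mm above the bench and 135 mm in front of the hinge line
- lid (a joint): angle of the chiller's lid, rad: 0 shut, 1.45 fully open against its stop (almost upright). Shut at the start. It weighs 1 kg, helped by two gas struts: below about 0.4 rad it falls shut, above about 0.5 rad the struts raise it by themselves within about 4 s to the stop and hold it. Lifting takes about 3 to 6 N at the handle.
- lid_handle (a point): middle of the lid's bar handle (round bar about 10 mm thick, 120 mm long along the chiller's y, a stand-off at each end), 35 mm above the lid's top face near its front edge: with the lid shut 215 mm in front of the hinge line and 102 mm above it; moves with the lid.
- lid_hinge (a point): middle of the lid's hinge line, 108 mm above the bench; hinge axis along the chiller's y. The lid is a hollow hood that reaches 245 mm forward from here and, shut, 67 mm up; its skirt is 12 mm thick. Open, its front edge stands about 355 mm above the bench.
- cabinet: white cold-storage cabinet with one drawer, fixed to the bench, 360 mm wide, 290 mm deep, 185 mm high. Origin on the bench under the middle of its front face; its own +x points to its back, so the drawer pulls out towards -x.
- drawer (a joint): how far the drawer stands out, m: 0 home, 0.2 fully out; it starts 175 to 195 mm out. It runs with about 1.2 N of friction; a spring roller catch resists with several N (up to about 10 in all) from 16 to 8 mm before home, and over the last 5 mm draws the drawer in to its stop.
- drawer_in (a point): centre of the drawer tray's floor, 30 mm above the bench; moves with the drawer, axes as the cabinet's. Inside: 188 (x) by 320 mm (y), side and back walls 64 mm high. The front panel, 15 mm thick, has its rear face 94 mm before this point and its top 172 mm above the bench. With the drawer out by d, the front d of the tray is clear of the cabinet's top.
- drawer_handle (a point): middle of the drawer's bar handle: bar about 10 mm thick, 140 mm long along y, 35 mm before the panel's front face, 155 mm above the bench
- rack_a: white two-row tube rack with capped tubes, 110 mm long (x) by 50 wide (y), 0.19 to 0.3 kg. Origin under its centre, z up. Caps (red or lavender, no meaning) reach 85 mm; above them along x runs a carrying bar 12 mm wide and 12 high, centred 116 mm above the origin, top at 122, on a 6 mm post at each end (x = +-52). Starts upright on the chiller floor under the shut lid; may be absent.
- rack_b: white two-row tube rack with capped tubes, 110 mm long (x) by 50 wide (y), 0.19 to 0.3 kg. Origin under its centre, z up. Caps (red or lavender, no meaning) reach 85 mm; above them along x runs a carrying bar 12 mm wide and 12 high, centred 116 mm above the origin, top at 122, on a 6 mm post at each end (x = +-52). Starts upright on the chiller floor under the shut lid; may be absent.
- rack_c: white two-row tube rack with capped tubes, 110 mm long (x) by 50 wide (y), 0.19 to 0.3 kg. Origin under its centre, z up. Caps (red or lavender, no meaning) reach 85 mm; above them along x runs a carrying bar 12 mm wide and 12 high, centred 116 mm above the origin, top at 122, on a 6 mm post at each end (x = +-52). Starts upright on the chiller floor under the shut lid; may be absent.
- rack_d: white two-row tube rack with capped tubes, 110 mm long (x) by 50 wide (y), 0.19 to 0.3 kg. Origin under its centre, z up. Caps (red or lavender, no meaning) reach 85 mm; above them along x runs a carrying bar 12 mm wide and 12 high, centred 116 mm above the origin, top at 122, on a 6 mm post at each end (x = +-52). Starts upright on the chiller floor under the shut lid; may be absent.
- bottle_a: white wide-neck bottle, 52 mm across, body and shoulder up to 82 mm, then a ribless grey screw cap 30 mm across from 84 to 114 mm height; 0.25 kg give or take a quarter. Origin under its centre, z up. Starts upright on the chiller's floor, beneath the lid; may be absent.
- bottle_b: white wide-neck bottle, 52 mm across, body and shoulder up to 82 mm, then a ribless grey screw cap 30 mm across from 84 to 114 mm height; 0.25 kg give or take a quarter. Origin under its centre, z up. Starts upright on the chiller's floor, beneath the lid; may be absent.
- pen_pot: red pen pot, 60 mm across and 100 mm tall, standing loose on the bench in front, between chiller and cabinet; origin under its centre. Not part of the job.
- tip_box: closed grey pipette-tip box with a white lid, 85 (x) by 120 (y) by 65 mm high, standing loose on top of the cabinet; origin under its centre. Not part of the job.
- timer: small white bench timer, 60 (x) by 75 (y) by 22 mm high, lying loose on top of the cabinet; origin under its centre. Not part of the job.

How it is judged (in metres and radians):
On the way, in this order (a step that is already met when the one before it is completed fails the run):
1. the lid stands fully open, held by its struts alone, before anything is put in the drawer (value of joint lid above 1.3 rad and contact force between lid and the arm below 0.2 N and contact force between lid and the fingers below 0.2 N), for 0.4 s.
2. every rack and bottle stands upright in the drawer, let go of, with the drawer still open (x of rack_a in the frame of drawer_in between -0.075 and 0.075 m and y of rack_a in the frame of drawer_in between -0.14 and 0.14 m and z of rack_a in the frame of drawer_in between -0.006 and 0.01 m and angle between each of rack_a, rack_b, rack_c, rack_d, bottle_a, bottle_b's own z axis and vertical below 0.15 rad and x of rack_b in the frame of drawer_in between -0.075 and 0.075 m and y of rack_b in the frame of drawer_in between -0.14 and 0.14 m and z of rack_b in the frame of drawer_in between -0.006 and 0.01 m and x of rack_c in the frame of drawer_in between -0.075 and 0.075 m and y of rack_c in the frame of drawer_in between -0.14 and 0.14 m and z of rack_c in the frame of drawer_in between -0.006 and 0.01 m and x of rack_d in the frame of drawer_in between -0.075 and 0.075 m and y of rack_d in the frame of drawer_in between -0.14 and 0.14 m and z of rack_d in the frame of drawer_in between -0.006 and 0.01 m and x of bottle_a in the frame of drawer_in between -0.075 and 0.075 m and y of bottle_a in the frame of drawer_in between -0.14 and 0.14 m and z of bottle_a in the frame of drawer_in between -0.006 and 0.01 m and x of bottle_b in the frame of drawer_in between -0.075 and 0.075 m and y of bottle_b in the frame of drawer_in between -0.14 and 0.14 m and z of bottle_b in the frame of drawer_in between -0.006 and 0.01 m and contact force between each of rack_a, rack_b, rack_c, rack_d, bottle_a, bottle_b and the fingers below 0.2 N and value of joint drawer above 0.1 m), for 0.2 s.
At the end, for the whole second after the job is handed in: the lid stands open (over 1.3 rad) on its struts; the drawer is home within 4 mm; every rack and bottle present stands upright (within 0.15 rad) on the drawer's floor, wholly inside the tray, at rest and let go of; the bystanders are within 30 mm of where they were (x of rack_a in the frame of drawer_in between -0.075 and 0.075 m and y of rack_a in the frame of drawer_in between -0.14 and 0.14 m and z of rack_a in the frame of drawer_in between -0.006 and 0.01 m and angle between each of rack_a, rack_b, rack_c, rack_d, bottle_a, bottle_b's own z axis and vertical below 0.15 rad and x of rack_b in the frame of drawer_in between -0.075 and 0.075 m and y of rack_b in the frame of drawer_in between -0.14 and 0.14 m and z of rack_b in the frame of drawer_in between -0.006 and 0.01 m and x of rack_c in the frame of drawer_in between -0.075 and 0.075 m and y of rack_c in the frame of drawer_in between -0.14 and 0.14 m and z of rack_c in the frame of drawer_in between -0.006 and 0.01 m and x of rack_d in the frame of drawer_in between -0.075 and 0.075 m and y of rack_d in the frame of drawer_in between -0.14 and 0.14 m and z of rack_d in the frame of drawer_in between -0.006 and 0.01 m and x of bottle_a in the frame of drawer_in between -0.075 and 0.075 m and y of bottle_a in the frame of drawer_in between -0.14 and 0.14 m and z of bottle_a in the frame of drawer_in between -0.006 and 0.01 m and x of bottle_b in the frame of drawer_in between -0.075 and 0.075 m and y of bottle_b in the frame of drawer_in between -0.14 and 0.14 m and z of bottle_b in the frame of drawer_in between -0.006 and 0.01 m and contact force between each of rack_a, rack_b, rack_c, rack_d, bottle_a, bottle_b and the fingers below 0.2 N and value of joint lid above 1.3 rad and value of joint drawer below 0.004 m and linear speed of each of rack_a, rack_b, rack_c, rack_d, bottle_a, bottle_b below 0.02 m/s and distance of each of pen_pot, tip_box, timer from where it was at the start of the episode below 0.03 m); the robot touches nothing.
It fails at once if the drawer is slammed (inward speed over 0.4 m/s) (velocity of joint drawer below -0.4 m/s).
It fails at once if a bystander is moved by more than 30 mm (distance of pen_pot from where it was at the start of the episode above 0.03 m).
It fails at once if a bystander is moved by more than 30 mm (distance of tip_box from where it was at the start of the episode above 0.03 m).
It fails at once if a bystander is moved by more than 30 mm (distance of timer from where it was at the start of the episode above 0.03 m).
Of rack_a, rack_b, rack_c, rack_d, bottle_a, bottle_b only 4 to 6 are there at a start; the rules pass over those that are not, and their reading is None.
At some moment in a run one of rack_a, rack_b, rack_c, rack_d may be knocked a few centimetres aside while the robot is not near it.
It also fails if it takes over 210 s, if anything falls off the work surface, if the arm or the gripper's body presses on something with over 40 N, if the wrist force passes 120 N, or if a joint passes its speed limit or range.

### The arm

A 6-joint arm with a two-finger parallel gripper is mounted at the origin on the work surface. World frame = base frame: x ahead of the robot, y to its left, z up, the work surface at z = 0. Lengths are in mm, angles in rad, forces in N, time in s.
With the tool pointing down it reaches from about 325 to 850 mm from the base axis. Payload 15.5 kg.
Tool frame: the origin (TCP) lies where the fingers leave the gripper's body, on its centre line; the fingertips stand 78 mm ahead of it and the grasp point (between the pads) lies 60 mm ahead of it; z points along the fingers, y is the direction in which the jaws open and shut (so a half turn about z gives the same grasp; the last joint's range is limited). The gripper opens to 91 mm and grips with 3 to 60 N. Pads are 32 mm wide; open, the fingers measure 118 mm over their backs; the gripper's body (76 mm by 178 mm) begins 60 mm behind the grasp point.
Start: joints at [1.028, 0.494, 1.345, -0, 1.302, -0.096], TCP at [270.047, 563.65, 292.215] pointing down, gripper open.
Joint ranges: [-2.91, 2.91], [-0.82, 2.16], [0.22, 2.67], [-1.22, 4.37], [0.12, 2.79], [-3.08, 3.08]. Speed limits (rad/s): [1.89, 1.89, 2.57, 3.01, 3.01, 3.01].

### API

Orientations are given as a unit quaternion [w, x, y, z].
In Python, from plant import env gives the robot as it stands. The module is installed in compiled form; this text tells all that it offers.
- The arm moves only by the tool apply_moves, never from a script. Its argument "deltas" is a list of rows, each a list of 3 entries, a list of its own where there are three numbers: the opening, from 0 (shut) to 1 (fully open), then the shift along the tool's x, y, z in mm, then the turn about the tool's z in degrees. In form: [[fingers, [dx, dy, dz], yaw], ...]. A call has 1 to 8 rows; each row shifts and turns the commanded pose from where the row before left it, along the tool's axes as they then stand; what a row does not reach is not made up. A row lasts 1/8 s, in which the tool goes at most 62.5 mm and 10.7 degrees, less where a joint would pass 70% of its speed; a pose out of reach is approached as far as the arm can. A call is refused whole if a number of a shift passes 62.5 or a number of a turn 10.7, either way. A call with a gripper value outside its range is refused whole. The fingers move at their own pace and stop on an object; "squeeze" is the grip in N (left out, the last holds). Time passes only in rows, so rows that do not move let the fingers close. It gives the time, the measured TCP pose, the force and the opening at its end, in the units of the state.
- env.state(): the state, without advancing time (a new reading comes with each control period).
- env.grab_frame(name): name is "scene" or "top" or "wrist"; returns a dict with "pixels" (400x640x3 uint8, red, green, blue), "fovy" (degrees; the focal length in pixels is half the picture's height over the tangent of half this angle, whatever the lens; pixels are square), "cx", "cy" (the principal point, pixels), "rvec" (rotation vector, rad) and "tvec" (3), from world to camera coordinates, as OpenCV has them. Camera axes: x right, y down, z forward; pixel columns grow to the right and rows downward; lengths in mm; the calibration is good to about 2 mm. The wrist camera is an equidistant fisheye: a pixel r from the principal point sees the ray r / f radians off the axis. A picture is of the moment at which its call begins. There is no depth.
- env.close_job(): hands the job in, once; it reports no verdict.
The state is a dict: "time_s": time; "joints": joint angles; "joint_vel": joint speeds; "tau": joint torques, N m; "eef_pos": TCP position; "eef_rot": TCP orientation; "ft_force": force on the tool from outside, world axes, zero at the start; "torque": the same for the moment, N m; "opening": finger opening in mm.
Only numpy, scipy, OpenCV 4.12 (cv2) and the standard library are available. Lean on these libraries where they do the work, as an engineer would, in place of code of your own. Each camera call takes 0.05 s, during which the arm holds its last target.

## Working session

There is one attempt and no reset: what is moved stays moved. The work goes in short steps, Python scripts to look and compute and a tool call to move; the robot and the scene stay as the last step left them, time stands still between calls to the robot, and variables do not carry over. Pictures are saved under pics/ and viewed, and the job is handed in when it is done.

Besides the shell and the picture viewer there is one more tool, called after ">>>" as a command line: name --argument value ..., lists and objects as JSON in quotes. apply_moves: Moves the arm, as the interface text tells. Its arguments: {"type":"object","properties":{"deltas":{"type":"array","items":{"type":"array"}},"squeeze":{"type":"number"}},"required":["deltas"]}

```bash
mkdir -p pics; cat > h.py <<'E'
import numpy as np, cv2
from plant import env
def grab(n,fn):
    f=env.grab_frame(n); cv2.imwrite('pics/'+fn+'.png',f['pixels'][:,:,::-1]); 
    np.savez('pics/'+fn+'.npz',**{k:np.array(v) for k,v in f.items()}); return f
def load(fn): 
    d=np.load('pics/'+fn+'.npz'); return {k:d[k] for k in d.files}
def foc(f): return 200/np.tan(np.radians(float(f['fovy']))/2)
def ray(f,u,v,fish=False):
    R=cv2.Rodrigues(np.array(f['rvec'],float))[0]; t=np.array(f['tvec'],float).ravel()
    F=foc(f); x=(u-float(f['cx']))/F; y=(v-float(f['cy']))/F
    if fish:
        r=np.hypot(x,y); s=np.sin(r)/r if r>1e-9 else 1; d=np.array([x*s,y*s,np.cos(r)])
    else: d=np.array([x,y,1.])
    return -R.T@t, R.T@(d/np.linalg.norm(d))
def onz(f,u,v,z,fish=False):
    c,d=ray(f,u,v,fish); return c+d*(z-c[2])/d[2]
def proj(f,p,fish=False):
    R=cv2.Rodrigues(np.array(f['rvec'],float))[0]; q=R@np.array(p,float)+np.array(f['tvec'],float).ravel()
    F=foc(f)
    if fish:
        a=np.arctan2(np.hypot(q[0],q[1]),q[2]); h=np.hypot(q[0],q[1]); return float(f['cx'])+F*a*q[0]/h, float(f['cy'])+F*a*q[1]/h
    return float(f['cx'])+F*q[0]/q[2], float(f['cy'])+F*q[1]/q[2]
def tri(*rs):
    A=np.zeros((3,3));b=np.zeros(3)
    for c,d in rs:
        P=np.eye(3)-np.outer(d,d);A+=P;b+=P@c
    return np.linalg.solve(A,b)
E
python3 - <<'E'
from h import *
for n in ['scene','top','wrist']:
    f=grab(n,n+'0'); c,d=ray(f,320,200); print(n,f['fovy'],f['cx'],f['cy'],c.round(),d.round(3))
print(env.state())
E
```

```text
scene 55.25603330050235 317.3306936027264 192.9545546748834 [ 300.  180. 1099.] [ 0.237 -0.195 -0.952]
top 45.709010246371676 322.36593596724396 199.03101703209734 [ 278.   -7. 1451.] [ 0.219  0.004 -0.976]
wrist 65.70646984690485 318.1894172353204 203.38520099266643 [208. 594. 384.] [ 0.217 -0.099 -0.971]
{'time_s': 0.15, 'joints': array([ 1.02846935e+00,  4.94032822e-01,  1.34593195e+00, -5.66884550e-05,
        1.30250096e+00, -9.54977713e-02]), 'joint_vel': array([-5.51875054e-04, -1.98061214e-03,  3.89645554e-04, -1.13790388e-03,
        2.73078704e-04,  4.54495575e-05]), 'tau': array([ 3.72860368e-04, -8.79195714e+01, -3.82048273e+01,  7.07254303e-02,
        5.00940741e-02, -7.56075769e-05]), 'eef_pos': array([269.97571081, 563.46585426, 291.79921916]), 'eef_rot': array([-1.10921329e-04,  2.21553286e-01,  9.75148168e-01, -4.23096904e-04]), 'ft_force': array([ 0.18766014, -0.00660239,  0.23770341]), 'torque': array([ 0.01714122, -0.01030556,  0.00951782]), 'opening': 91.360477472988}
```

View pics/scene0.png

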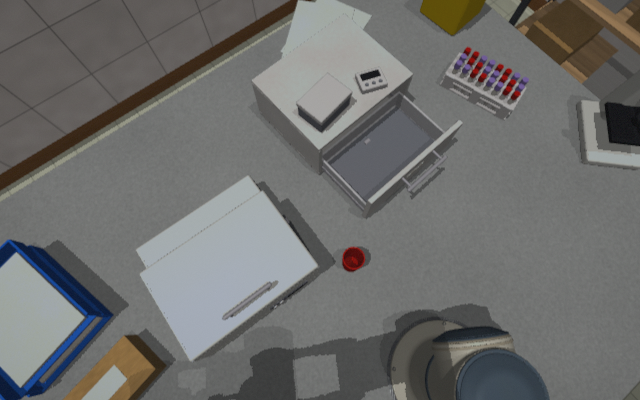

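View pics/top0.png

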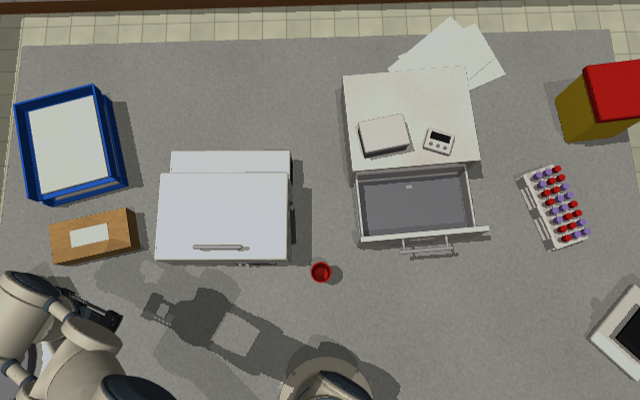

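View pics/wrist0.png

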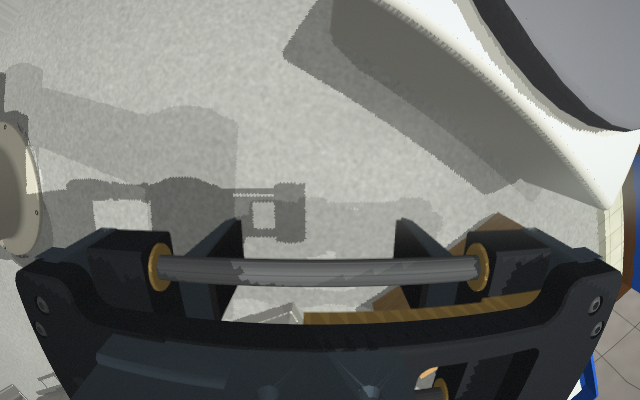

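The scene view shows the shut chiller with its handle at about (250,300), the pen pot at (353,258), and the cabinet with its open drawer and handle at (427,175). In the top view the chiller handle runs (194,247)–(248,248), the drawer handle is near (427,250), the pot is at (320,272), and the tip box and timer sit on the cabinet.

```bash
python3 - <<'E'
from h import *
t=load('top0'); s=load('scene0')
def P(f,pts,z): return [onz(f,u,v,z).round(1)[:2].tolist() for u,v in pts]
print('handle top',P(t,[(194,247),(248,248)],210),'scene',P(s,[(226,316),(275,285)],210))
print('lid top front',P(t,[(156,261),(288,264)],175),'back',P(t,[(160,172),(290,174)],175))
print('lid scene',P(s,[(192,359),(317,266),(255,190),(140,272)],175))
print('cab',P(t,[(343,76),(466,66),(480,160),(353,170)],185))
print('cab s',P(s,[(254,79),(340,14),(411,76),(322,153)],185))
print('drawer panel top outer',P(t,[(357,243),(490,234)],172),P(s,[(370,212),(462,124)],172))
print('dh',P(t,[(403,250),(454,246)],155),P(s,[(410,190),(443,158)],155))
print('pot',P(t,[(320,268)],100),P(s,[(353,255)],100))
for n in ('top0','scene0'):
    im=cv2.imread(f'pics/{n}.png'); h={'top0':(180,230,130,90),'scene0':(210,270,80,60)}[n]
    x,y,w,g=h; cv2.imwrite(f'pics/c_{n}.png',cv2.resize(im[y:y+g,x:x+w],None,fx=6,fy=6,interpolation=cv2.INTER_NEAREST)[:600])
im=cv2.imread('pics/top0.png');cv2.imwrite('pics/c_dr.png',cv2.resize(im[150:260,340:500],None,fx=5,fy=5,interpolation=cv2.INTER_NEAREST))
E
```

```text
handle top [[439.9, 333.2], [433.2, 191.3]] scene [[437.7, 328.6], [424.9, 203.7]]
lid top front [[409.8, 443.7], [391.5, 89.6]] back [[658.0, 444.7], [641.2, 80.9]]
lid scene [[413.8, 444.6], [403.6, 99.1], [653.9, 104.8], [653.3, 440.3]]
cab [[929.2, -77.7], [949.6, -437.2], [662.9, -448.8], [644.6, -94.6]]
cab s [[923.3, -83.1], [952.5, -419.7], [657.7, -438.0], [625.8, -92.0]]
drawer panel top outer [[442.9, -97.6], [456.9, -459.1]] [[427.7, -89.8], [462.3, -451.2]]
dh [[422.2, -223.4], [429.1, -363.4]] [[410.8, -216.4], [423.4, -348.6]]
pot [[384.3, 5.0]] [[376.3, 0.6]]
```

View pics/c_top0.png

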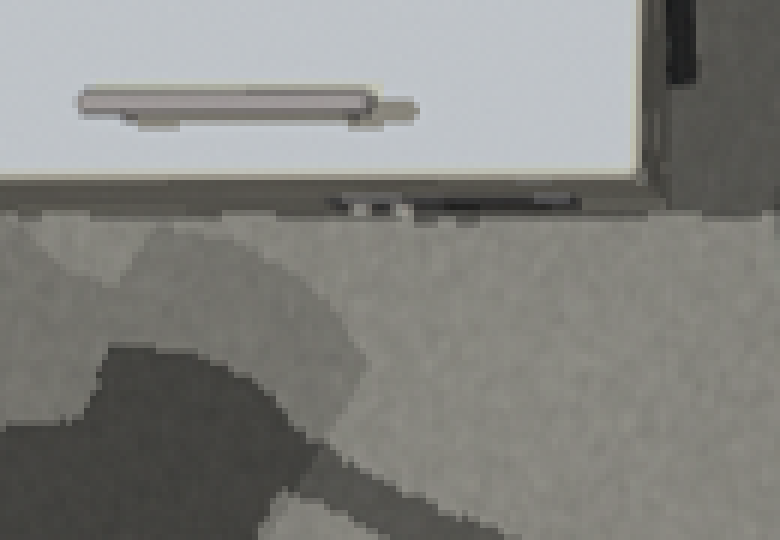

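View pics/c_dr.png

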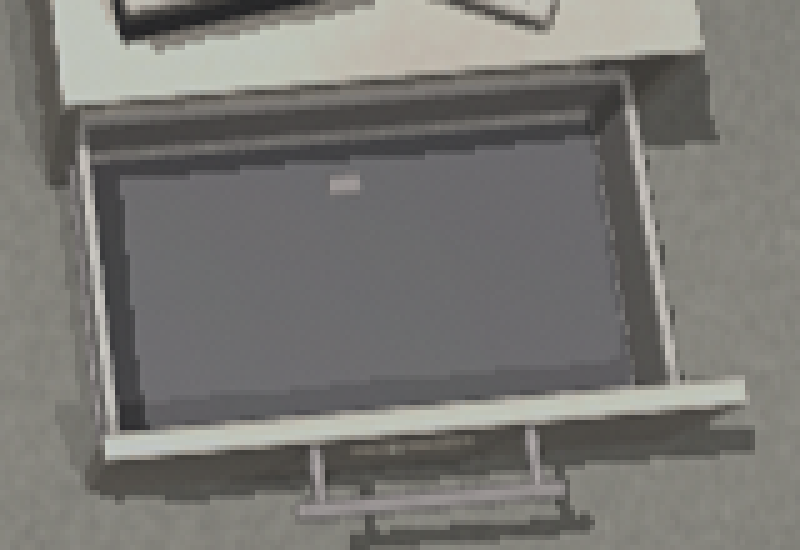

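```bash
python3 - <<'E'
from h import *
t=load('top0'); s=load('scene0')
im=cv2.imread('pics/top0.png');cv2.imwrite('pics/c_ch.png',cv2.resize(im[140:275,145:305],None,fx=4.4,fy=4.4,interpolation=cv2.INTER_NEAREST))
im=cv2.imread('pics/scene0.png');cv2.imwrite('pics/c_chs.png',cv2.resize(im[170:370,130:330],None,fx=3,fy=3,interpolation=cv2.INTER_NEAREST))
cv2.imwrite('pics/c_drs.png',cv2.resize(im[60:220,300:480],None,fx=3.7,fy=3.7,interpolation=cv2.INTER_NEAREST))
E
```

```text
(no output)
```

View pics/c_ch.png

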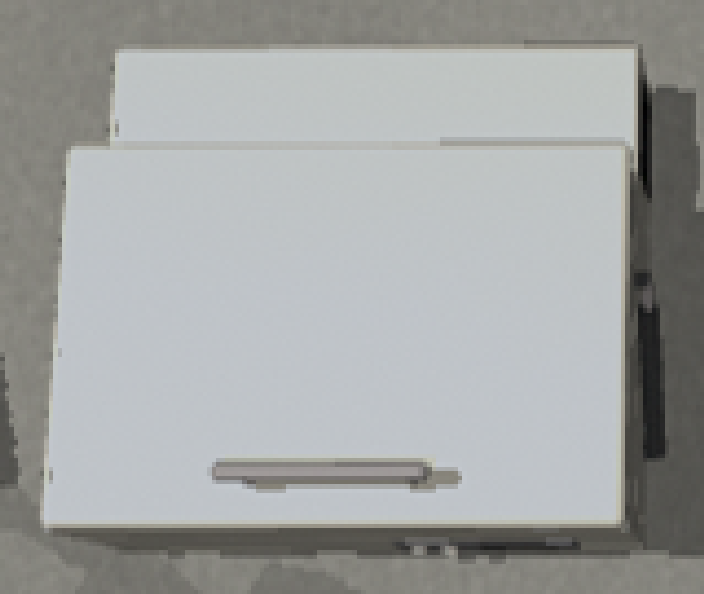

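View pics/c_chs.png

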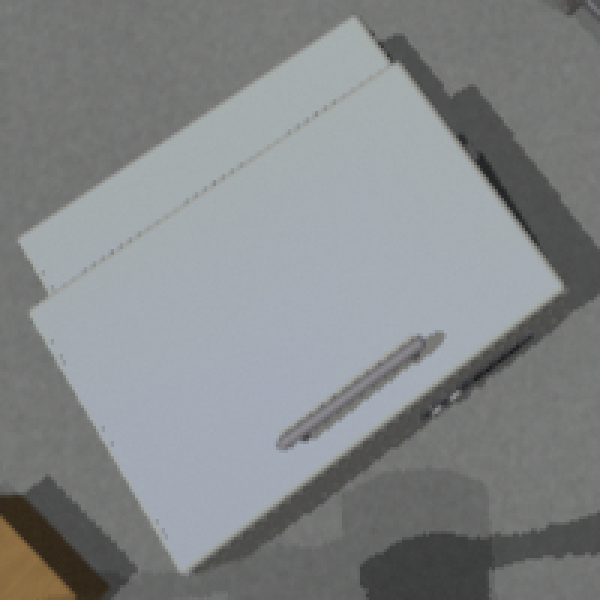

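View pics/c_drs.png

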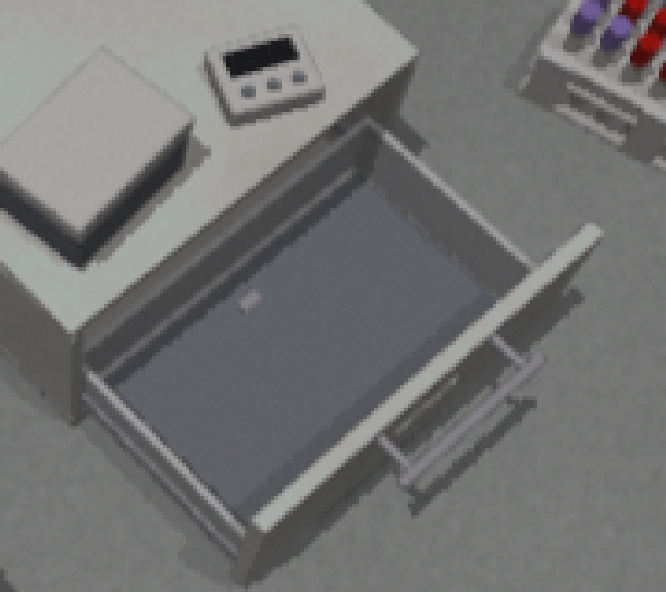

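```bash
python3 - <<'E'
from h import *
t=load('top0'); s=load('scene0')
def c(p,k,o): return [(o[0]+x/k,o[1]+y/k) for x,y in p]
def go(name,pt,ps,z):
    for f,p in((t,pt),(s,ps)):
        q=np.array([onz(f,u,v,z)[:2] for u,v in p]); print(name,q.round(1).tolist(),'len',np.linalg.norm(q[1]-q[0]).round(1),'mid',q.mean(0).round(1), 'ang',np.arctan2(q[1,0]-q[0,0],-(q[1,1]-q[0,1])).round(4))
    print('  tri',[tri(ray(t,*a),ray(s,*b)).round(1).tolist() for a,b in zip(pt,ps)])
C=(4.4,(145,140));S=(3,(130,170));D=(5,(340,150));E=(3.7,(300,60))
go('front',c([(43,525),(622,525)],*C),c([(185,572),(564,290)],*S),175)
go('back',c([(70,148),(628,147)],*C),c([(32,312),(398,65)],*S),175)
go('handle',c([(212,471),(430,471)],*C),c([(284,441),(418,344)],*S),211)
go('cabfront',c([(65,103),(700,50)],*D),c([(78,328),(415,52)],*E),185)
go('panel',c([(105,455),(745,397)],*D),c([(262,528),(602,234)],*E),172)
go('dh',c([(300,511),(565,488)],*D),c([(405,482),(542,357)],*E),156)
E
```

```text
front [[414.4, 447.2], [404.1, 93.8]] len 353.5 mid [409.2 270.5] ang -0.029
front [[411.3, 447.1], [400.9, 98.1]] len 349.1 mid [406.1 272.6] ang -0.03
  tri [[413.9, 449.9, 166.2], [405.3, 95.8, 148.1]]
back [[653.1, 441.9], [643.1, 87.2]] len 354.8 mid [648.1 264.6] ang -0.0282
back [[648.2, 441.4], [638.0, 91.9]] len 349.6 mid [643.1 266.7] ang -0.0291
  tri [[661.2, 451.5, 143.8], [651.6, 89.2, 141.2]]
handle [[439.7, 335.1], [435.9, 205.0]] len 130.1 mid [437.8 270. ] ang -0.0291
handle [[437.6, 331.9], [433.3, 213.3]] len 118.7 mid [435.5 272.6] ang -0.0361
  tri [[435.4, 328.3, 234.2], [443.5, 215.8, 147.1]]
cabfront [[642.9, -94.5], [662.9, -448.8]] len 354.8 mid [ 652.9 -271.7] ang 0.0564
cabfront [[637.2, -97.9], [660.5, -445.0]] len 348.0 mid [ 648.8 -271.5] ang 0.0669
  tri [[637.8, -95.0, 192.0], [665.8, -453.0, 173.2]]
panel [[448.0, -108.6], [469.5, -457.7]] len 349.7 mid [ 458.8 -283.2] ang 0.0615
panel [[445.1, -107.5], [462.7, -454.4]] len 347.3 mid [ 453.9 -280.9] ang 0.0508
  tri [[447.4, -109.2, 166.2], [467.8, -461.5, 161.6]]
dh [[416.4, -214.7], [424.7, -360.0]] len 145.5 mid [ 420.5 -287.3] ang 0.0573
dh [[411.0, -214.3], [420.7, -358.6]] len 144.6 mid [ 415.9 -286.4] ang 0.0667
  tri [[413.9, -215.0, 154.3], [423.3, -361.4, 151.1]]
```

```bash
cat >> h.py <<'E'
import json
def psi():
    from scipy.spatial.transform import Rotation as Ro
    w,x,y,z=env.state()['eef_rot']; M=Ro.from_quat([x,y,z,w]).as_matrix(); return np.degrees(np.arctan2(M[1,1],M[0,1]))
def plan(way,g=1.0,start=None):
    """way: list of (x,y,z,psi_deg,n)"""
    s=env.state(); p=np.array(s['eef_pos'] if start is None else start[:3],float); a=psi() if start is None else start[3]
    print('at',p.round(1),round(a,2),'t',round(s['time_s'],2),'open',round(float(s['opening']),1)); rows=[]
    for x,y,z,b,n in way:
        q=np.array([x,y,z],float); da=(b-a+180)%360-180
        p0=p.copy();a0=a; n0=n
        for i in range(n):
            tgt=p0+(q-p0)*(i+1)/n; d=tgt-p; c,sn=np.cos(np.radians(a)),np.sin(np.radians(a))
            sh=[round(-sn*d[0]+c*d[1],1),round(c*d[0]+sn*d[1],1),round(-d[2],1)]; tu=round(-da/n,1)
            p=p+np.array([-sn*sh[0]+c*sh[1],c*sh[0]+sn*sh[1],-sh[2]]); a-=tu
            rows.append([g,sh,tu])
            if max(map(abs,sh))>62.5 or abs(tu)>10.7: print('!!')
    for i in range(0,len(rows),8): print(json.dumps(rows[i:i+8]))
    print('end',p.round(1),round(a,2))
E
python3 - <<'E'
from h import *
plan([(437,271,330,-1.7,8),(437,271,271,-1.7,4)])
E
```

```text
at [270.  563.5 291.8] 64.4 t 0.15 open 91.4
[[1.0, [-34.6, -23.9, -4.8], 8.3], [1.0, [-37.8, -18.7, -4.8], 8.3], [1.0, [-40.0, -13.1, -4.7], 8.3], [1.0, [-41.5, -7.2, -4.8], 8.3], [1.0, [-42.1, -1.0, -4.8], 8.3], [1.0, [-41.8, 5.0, -4.8], 8.3], [1.0, [-40.6, 10.9, -4.7], 8.3], [1.0, [-38.6, 16.8, -4.8], 8.3]]
[[1.0, [-0.0, -0.0, 14.7], -0.1], [1.0, [-0.0, -0.0, 14.8], -0.1], [1.0, [-0.0, -0.0, 14.7], -0.1], [1.0, [-0.0, -0.0, 14.8], -0.1]]
end [437. 271. 271.] -1.6
```

>>> apply_moves --deltas '[[1.0, [-34.6, -23.9, -4.8], 8.3], [1.0, [-37.8, -18.7, -4.8], 8.3], [1.0, [-40.0, -13.1, -4.7], 8.3], [1.0, [-41.5, -7.2, -4.8], 8.3], [1.0, [-42.1, -1.0, -4.8], 8.3], [1.0, [-41.8, 5.0, -4.8], 8.3], [1.0, [-40.6, 10.9, -4.7], 8.3], [1.0, [-38.6, 16.8, -4.8], 8.3]]'

```text
time_s: 1.15
eef_pos: [437.6, 269.9, 330.5]
eef_rot: [-0.0, 0.721, 0.693, -0.0]
ft_force: [0.3, -0.1, -0.1]
opening: 90.9
```

>>> apply_moves --deltas '[[0.5, [0, 0, 0], 0], [0.5, [0, 0, 0], 0]]'

```text
time_s: 1.4
eef_pos: [436.9, 271.4, 330.2]
eef_rot: [-0.0, 0.719, 0.695, -0.0]
ft_force: [0.2, 0.3, -0.4]
opening: 74.2
```

```bash
python3 - <<'E'
from h import *
f=grab('wrist','w1'); g=grab('top','t1')
plan([(437,271,271,-1.7,4)])
print(proj(f,(437,271,210),True))
E
```

```text
at [436.6 271.9 330.2] -1.89 t 1.5 open 66.0
[[1.0, [-0.2, 0.1, 14.8], -0.0], [1.0, [-0.2, 0.1, 14.8], -0.0], [1.0, [-0.2, 0.1, 14.8], -0.0], [1.0, [-0.3, 0.2, 14.8], -0.0]]
end [437. 271. 271.] -1.89
(np.float64(317.4134489259748), np.float64(224.0337417235582))
```

View pics/w1.png

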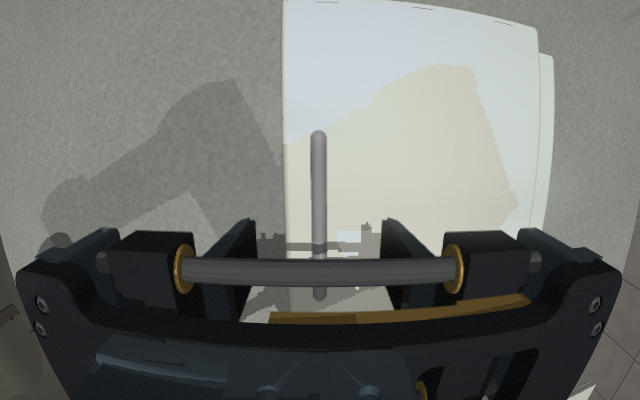

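The wrist view shows the bar at column 318, rows 130–297. It sits centred between the jaws and matches the predicted (317,224). I'm descending to grip it.

>>> apply_moves --deltas '[[0.5, [0, 0, 20], 0], [0.5, [0, 0, 20], 0], [0.5, [0, 0, 19], 0], [0.5, [0, 0, 0], 0], [0, [0, 0, 0], 0], [0, [0, 0, 0], 0], [0, [0, 0, 0], 0], [0, [0, 0, 0], 0]]' --squeeze 20

```text
time_s: 2.5
eef_pos: [437.2, 271.2, 271.7]
eef_rot: [0.0, 0.719, 0.695, 0.0]
ft_force: [0.2, 0.4, 3.6]
opening: 10.5
```

```bash
python3 - <<'E'
from h import *
s=env.state(); p=s['eef_pos']; print(p.round(1),s['opening'],s['ft_force'].round(1))
# arc about hinge, increments
ex=np.array([np.cos(-.0295),np.sin(-.0295)])
th=np.concatenate([np.linspace(0,.6,9),np.linspace(.6,1.42,17)[1:]])
w=[]
X=lambda a:-215*np.cos(a)+102*np.sin(a); Z=lambda a:215*np.sin(a)+102*np.cos(a)
for a in th[1:]:
    d=(X(a)+215)*ex; w.append((p[0]+d[0],p[1]+d[1],p[2]+Z(a)-102,psi(),1))
plan(w,0)
E
```

```text
[437.2 271.2 271.7] 10.455498214144821 [0.2 0.4 3.6]
at [437.2 271.2 271.7] -2.0 t 2.5 open 10.5
[[0, [0.0, 8.2, -15.8], -0.0], [0, [0.1, 9.5, -15.2], -0.0], [0, [0.1, 10.5, -14.4], -0.0], [0, [0.0, 11.5, -13.6], -0.0], [0, [0.1, 12.6, -12.7], -0.0], [0, [0.1, 13.5, -11.7], -0.0], [0, [0.0, 14.3, -10.6], -0.0], [0, [0.1, 15.0, -9.6], -0.0]]
[[0, [0.1, 10.7, -5.9], -0.0], [0, [0.0, 11.0, -5.3], -0.0], [0, [0.1, 11.2, -4.7], -0.0], [0, [0.1, 11.5, -4.2], -0.0], [0, [0.0, 11.7, -3.5], -0.0], [0, [0.1, 11.8, -3.0], -0.0], [0, [0.0, 12.0, -2.4], -0.0], [0, [0.1, 12.0, -1.7], -0.0]]
[[0, [0.1, 12.2, -1.1], -0.0], [0, [0.0, 12.2, -0.5], -0.0], [0, [0.1, 12.1, 0.1], -0.0], [0, [0.1, 12.2, 0.7], -0.0], [0, [0.0, 12.1, 1.4], -0.0], [0, [0.1, 12.1, 2.0], -0.0], [0, [0.1, 11.9, 2.6], -0.0], [0, [0.0, 11.7, 3.2], -0.0]]
end [720.5 262.8 397.6] -2.0
```

>>> apply_moves --deltas '[[0, [0.0, 8.2, -15.8], 0], [0, [0.1, 9.5, -15.2], 0], [0, [0.1, 10.5, -14.4], 0], [0, [0.0, 11.5, -13.6], 0], [0, [0.1, 12.6, -12.7], 0], [0, [0.1, 13.5, -11.7], 0], [0, [0.0, 14.3, -10.6], 0], [0, [0.1, 15.0, -9.6], 0]]'

```text
time_s: 3.5
eef_pos: [531.6, 268.5, 375.9]
eef_rot: [-0.001, 0.719, 0.695, -0.0]
ft_force: [-6.9, 1.5, 5.9]
opening: 10.4
```

>>> apply_moves --deltas '[[0, [0.1, 10.7, -5.9], 0], [0, [0.0, 11.0, -5.3], 0], [0, [0.1, 11.2, -4.7], 0], [0, [0.1, 11.5, -4.2], 0], [0, [0.0, 11.7, -3.5], 0], [0, [0.1, 11.8, -3.0], 0], [0, [0.0, 12.0, -2.4], 0], [0, [0.1, 12.0, -1.7], 0]]'

```text
time_s: 4.5
eef_pos: [624.9, 265.7, 405.6]
eef_rot: [-0.0, 0.719, 0.695, 0.0]
ft_force: [0.2, 3.7, 0.3]
opening: 10.7
```

>>> apply_moves --deltas '[[0, [0.1, 12.2, -1.1], 0], [0, [0.0, 12.2, -0.5], 0], [0, [0.1, 12.1, 0.1], 0], [0, [0.1, 12.2, 0.7], 0], [0, [0.0, 12.1, 1.4], 0], [0, [0.1, 12.1, 2.0], 0], [0, [0.1, 11.9, 2.6], 0], [0, [0.0, 8, 2.2], 0]]'

```text
time_s: 5.5
eef_pos: [717.6, 262.7, 397.9]
eef_rot: [0.0, 0.719, 0.695, -0.0]
ft_force: [1.3, -0.4, -2.9]
opening: 10.8
```

>>> apply_moves --deltas '[[0, [0, 0, 0], 0], [0.3, [0, 0, 0], 0], [0.3, [0, 0, 0], 0], [0.3, [0, 0, 0], 0]]'

```text
time_s: 6.0
eef_pos: [716.7, 263.0, 398.5]
eef_rot: [0.0, 0.719, 0.695, 0.0]
ft_force: [3.2, 0.0, -2.1]
opening: 27.5
```

```bash
python3 - <<'E'
from h import *
grab('scene','s2'); grab('top','t2');
E
```

```text
(no output)
```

View pics/s2.png

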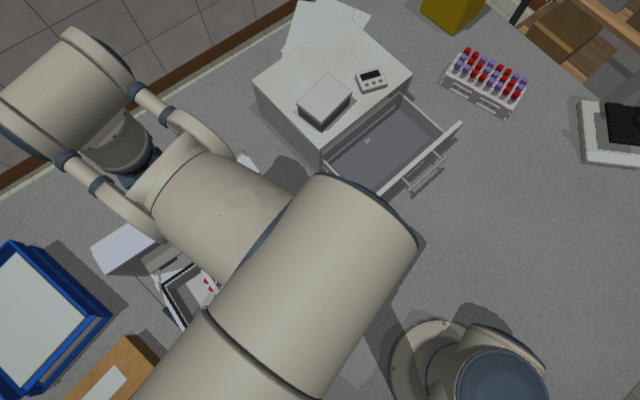

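View pics/t2.png

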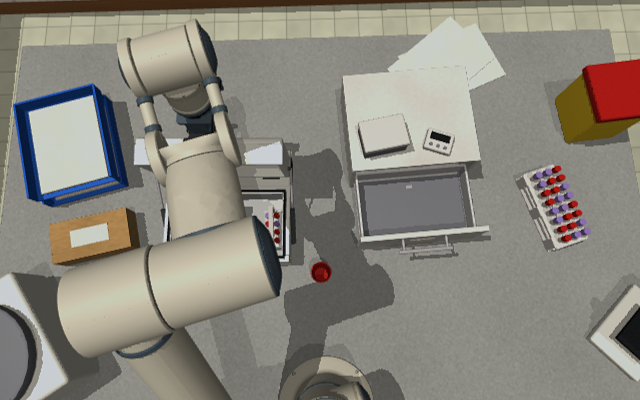

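The lid now stands open and the handle is ungripped. The arm hides most of the cavity, so I'm withdrawing straight up and to the side.

>>> apply_moves --deltas '[[0.3, [0, 0, -25], 0], [0.3, [0, 0, -35], 0], [0.3, [0, 0, -40], 0], [0.3, [0, 0, -20], 0], [0.3, [-50, 0, 0], 0], [0.3, [-60, -30, 0], 0], [0.3, [-60, -50, 0], 0], [0.3, [-60, -50, 0], 0]]'

```text
time_s: 7.1
eef_pos: [599.9, 63.6, 518.4]
eef_rot: [-0.0, 0.719, 0.695, -0.0]
ft_force: [0.0, -1.3, 0.0]
opening: 27.1
```

>>> apply_moves --deltas '[[0.4, [-60, -40, 0], 0], [0.4, [-60, 0, 0], 0], [0.4, [-60, 0, 0], 0], [0.4, [-40, 0, 0], 0], [0.4, [0, 0, 0], 0]]'

```text
time_s: 7.72
eef_pos: [559.2, -148.1, 518.2]
eef_rot: [-0.0, 0.72, 0.693, -0.0]
ft_force: [-0.1, 0.5, 0.2]
opening: 36.6
```

```bash
python3 - <<'E'
from h import *
f=grab('scene','s3'); g=grab('top','t3');
for n,o in(('t3',(140,110,170,170)),('s3',(100,150,240,220))):
    im=cv2.imread(f'pics/{n}.png');x,y,w,h=o;k=min(800/w,600/h);cv2.imwrite(f'pics/c_{n}.png',cv2.resize(im[y:y+h,x:x+w],None,fx=k,fy=k,interpolation=cv2.INTER_CUBIC));print(n,k)
E
```

```text
t3 3.5294117647058822
s3 2.727272727272727
```

View pics/c_t3.png

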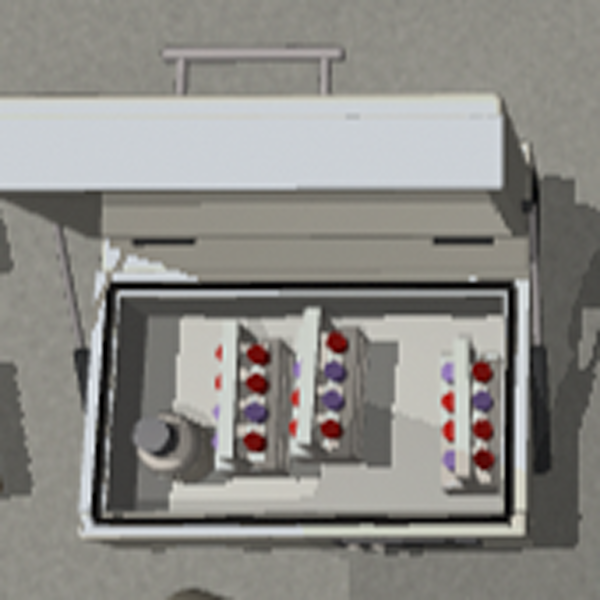

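View pics/c_s3.png

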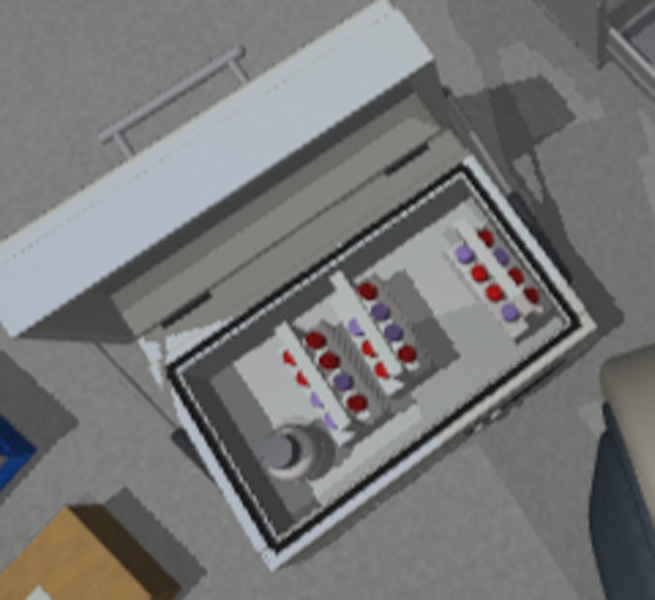

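In both crops the open chiller holds three racks (bars at crop columns about 230, 307 and 460 in the top view) and one bottle (cap at about (155,437)). Next I zoom in to measure them.

```bash
python3 - <<'E'
from h import *
for n,o in(('t3',(172,190,114,70)),('s3',(180,225,125,112))):
    im=cv2.imread(f'pics/{n}.png');x,y,w,h=o;k=min(800/w,600/h)//1;print(n,k);cv2.imwrite(f'pics/d_{n}.png',cv2.resize(im[y:y+h,x:x+w],None,fx=k,fy=k,interpolation=cv2.INTER_NEAREST))
E
```

```text
t3 7.0
s3 5.0
```

View pics/d_t3.png

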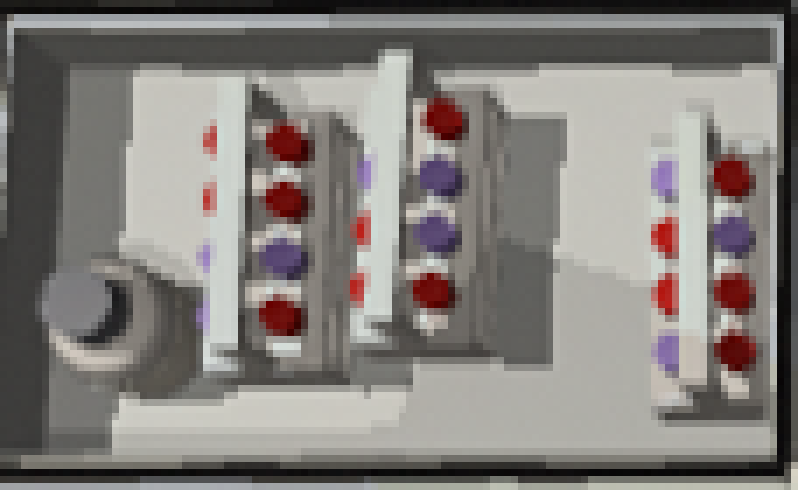

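View pics/d_s3.png

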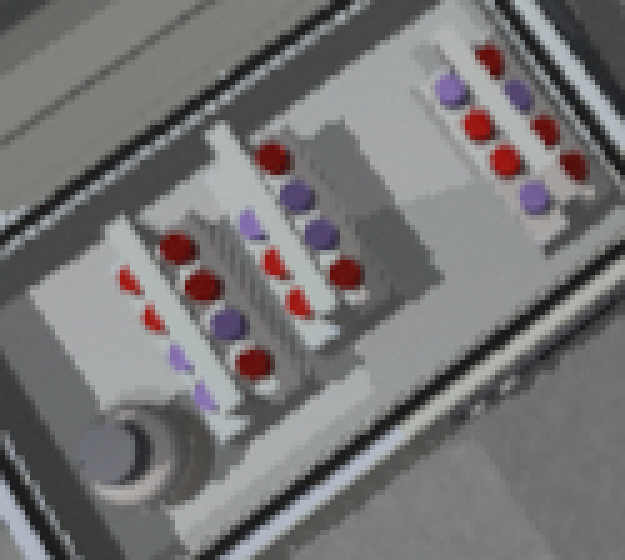

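```bash
python3 - <<'E'
from h import *
t=load('t3');s=load('s3')
T=lambda x,y:(172+x/7,190+y/7); S=lambda x,y:(180+x/5,225+y/5)
D={'R1':([(233,76),(233,100),(222,300)],[(119,219),(171,300)]),'R2':([(398,48),(398,60),(381,300)],[(218,128),(271,220)]),'R3':([(693,113),(693,120),(692,300)],[(449,33),(497,100)])}
for k,(a,b) in D.items():
    p=[onz(t,*T(*q),147)[:2] for q in a]; q=[onz(s,*S(*z),147)[:2] for z in b]
    for f,e,u,v in((t,p[0],p[1],p[2]),(s,q[0],q[0],q[1])):
        d=(v-u)/np.linalg.norm(v-u); print(k,'far',e.round(1),'ang',np.degrees(np.arctan2(-d[1],-d[0])).round(1),'c',(e+55*d).round(1))
print('bottle cap',onz(t,*T(78,300),139).round(1),onz(s,*S(113,452),139).round(1))
# caps centroids rack by colour z=110
for n,f,(x0,y0,w,h) in(('t3',t,(172,190,114,70)),('s3',s,(180,225,125,112))):
    im=cv2.imread(f'pics/{n}.png');hs=cv2.cvtColor(im,cv2.COLOR_BGR2HSV);m=((hs[...,1]>75)&(hs[...,2]>60)).astype(np.uint8)
    N,l,st,c=cv2.connectedComponentsWithStats(m)
    for i in range(1,N):
        if x0<c[i][0]<x0+w and y0<c[i][1]<y0+h and st[i,4]>5: print(n,st[i,4],onz(f,*c[i],110)[:2].round(0))
E
```

```text
R1 far [577.8 322.7] ang -1.6 c [522.8 324.2]
R1 far [573.7 320.5] ang -1.5 c [518.8 321.9]
R2 far [587.4 256.4] ang -3.1 c [532.5 259.3]
R2 far [581.3 257. ] ang -5.0 c [526.5 261.8]
R3 far [557.1 137.5] ang -0.6 c [502.1 138. ]
R3 far [549.3 137.5] ang -1.6 c [494.3 139. ]
bottle cap [489.7 384.3 139. ] [484.4 383.7 139. ]
t3 31 [567. 245.]
t3 30 [559. 310.]
t3 6 [561. 342.]
t3 21 [542. 247.]
t3 8 [539. 154.]
t3 29 [539. 126.]
t3 6 [536. 342.]
t3 26 [534. 311.]
t3 11 [522. 279.]
t3 19 [518. 248.]
t3 19 [515. 154.]
t3 19 [514. 127.]
t3 19 [510. 311.]
t3 9 [497. 280.]
t3 23 [495. 250.]
t3 18 [491. 154.]
t3 29 [491. 126.]
t3 29 [486. 311.]
t3 26 [467. 126.]
t3 9 [468. 154.]
s3 26 [535. 127.]
s3 24 [534. 153.]
s3 17 [511. 127.]
s3 31 [511. 153.]
s3 24 [488. 126.]
s3 35 [563. 247.]
s3 35 [488. 153.]
s3 25 [464. 126.]
s3 25 [539. 249.]
s3 24 [463. 152.]
s3 15 [541. 276.]
s3 26 [515. 250.]
s3 37 [555. 311.]
s3 23 [518. 277.]
s3 33 [492. 251.]
s3 15 [556. 339.]
s3 34 [531. 311.]
s3 23 [494. 278.]
s3 16 [533. 340.]
s3 29 [507. 311.]
s3 10 [508. 341.]
s3 34 [483. 312.]
s3 11 [486. 341.]
```

Three racks and one bottle are present. The measured heights and spacings are consistent:

| Object | Position (x, y) |
|---|---|
| R1 | (520, 324) |
| R2 | (529, 262) |
| R3 | (501, 139.5) |
| Bottle | (487, 384) |

I'll take R3 first.

```bash
python3 - <<'E'
from h import *
plan([(501,139.5,330,89,10),(501,139.5,290,89,2)],0.45)
E
```

```text
at [ 559.5 -145.6  518.4] -2.03 t 7.83 open 36.7
[[0.45, [28.3, -6.9, 18.8], -9.1], [0.45, [29.0, -2.3, 18.9], -9.1], [0.45, [29.0, 2.3, 18.8], -9.1], [0.45, [28.3, 6.9, 18.9], -9.1], [0.45, [26.8, 11.3, 18.8], -9.1], [0.45, [24.7, 15.3, 18.9], -9.1], [0.45, [22.0, 19.1, 18.8], -9.1], [0.45, [18.7, 22.3, 18.9], -9.1]]
[[0.45, [14.9, 25.0, 18.8], -9.1], [0.45, [10.7, 27.0, 18.8], -9.1], [0.45, [0.0, 0.0, 20.0], -0.0], [0.45, [0.0, 0.0, 20.0], -0.0]]
end [501.  139.5 290. ] 88.97
```

>>> apply_moves --deltas '[[0.45, [28.3, -6.9, 18.8], -9.1], [0.45, [29.0, -2.3, 18.9], -9.1], [0.45, [29.0, 2.3, 18.8], -9.1], [0.45, [28.3, 6.9, 18.9], -9.1], [0.45, [26.8, 11.3, 18.8], -9.1], [0.45, [24.7, 15.3, 18.9], -9.1], [0.45, [22.0, 19.1, 18.8], -9.1], [0.45, [18.7, 22.3, 18.9], -9.1]]'

```text
time_s: 8.82
eef_pos: [511.9, 84.6, 367.3]
eef_rot: [0.0, 0.163, 0.987, 0.0]
ft_force: [-0.5, 0.5, 0.6]
opening: 41.1
```

>>> apply_moves --deltas '[[0.45, [14.9, 25.0, 18.8], -9.1], [0.45, [10.7, 27.0, 18.8], -9.1], [0.45, [0.0, 0.0, 20.0], 0], [0.45, [0.0, 0.0, 20.0], 0], [0.45, [0.0, 0.0, 0.0], 0]]'

```text
time_s: 9.45
eef_pos: [500.0, 140.2, 289.2]
eef_rot: [-0.001, 0.008, 1.0, -0.0]
ft_force: [0.2, -0.4, 0.3]
opening: 40.9
```

```bash
python3 - <<'E'
from h import *
f=grab('wrist','w3')
plan([(501,139.5,201,89,5)],0.45)
for x in (-52,0,52): print(proj(f,(501+x,139.5-.017*x,147),True))
E
```

```text
at [500.6 140.1 290.1] 89.07 t 9.5 open 41.3
[[0.45, [-0.1, -0.1, 17.8], 0.0], [0.45, [-0.1, -0.1, 17.8], 0.0], [0.45, [-0.1, -0.2, 17.9], 0.0], [0.45, [-0.0, -0.1, 17.8], 0.0], [0.45, [-0.1, -0.1, 17.8], 0.0]]
end [501.  139.5 201. ] 89.07
(np.float64(317.47912639293537), np.float64(149.77471524386536))
(np.float64(317.3852908551931), np.float64(215.7520655356487))
(np.float64(317.32197718716674), np.float64(274.3883263366462))
```

View pics/w3.png

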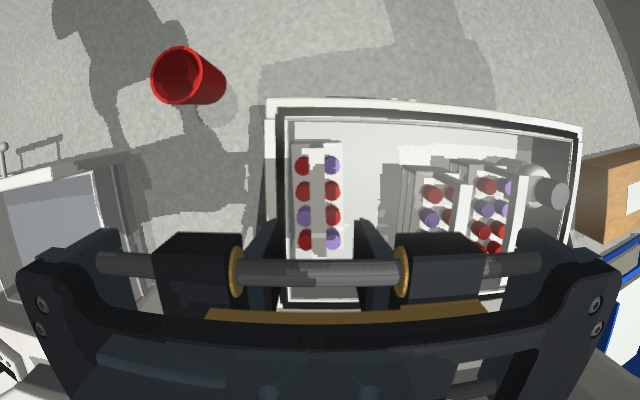

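R3's bar lies at column 317 starting near row 148, as predicted. Now descending and gripping.

>>> apply_moves --deltas '[[0.45, [0, 0, 25], 0], [0.45, [0, 0, 25], 0], [0.45, [0, 0, 25], 0], [0.45, [0, 0, 14], 0], [0, [0, 0, 0], 0], [0, [0, 0, 0], 0], [0, [0, 0, 0], 0], [0, [0, 0, 0], 0]]' --squeeze 25

```text
time_s: 10.5
eef_pos: [501.5, 139.2, 201.6]
eef_rot: [0.001, 0.009, 1.0, 0.0]
ft_force: [-0.7, -1.5, 7.3]
opening: 11.8
```

```bash
python3 - <<'E'
from h import *
x,y,z=env.state()['eef_pos']
plan([(x,y,375,89,6),(520,0,375,90,4),(568.5,-388.5,375,93.3,12),(568.5,-388.5,212,93.3,8),],0)
E
```

```text
at [501.5 139.2 201.6] 89.0 t 10.5 open 11.8
[[0, [0.0, 0.0, -28.9], 0.0], [0, [0.0, 0.0, -28.9], 0.0], [0, [0.0, 0.0, -28.9], 0.0], [0, [0.0, 0.0, -28.9], 0.0], [0, [0.0, 0.0, -28.9], 0.0], [0, [0.0, 0.0, -28.9], 0.0], [0, [-5.2, -34.7, 0.0], -0.2], [0, [-5.1, -34.8, 0.0], -0.2]]
[[0, [-5.0, -34.7, 0.0], -0.2], [0, [-4.9, -34.8, 0.0], -0.2], [0, [-4.2, -32.4, 0.0], -0.3], [0, [-3.9, -32.3, 0.0], -0.3], [0, [-3.8, -32.4, 0.0], -0.3], [0, [-3.7, -32.5, 0.0], -0.3], [0, [-3.5, -32.4, 0.0], -0.3], [0, [-3.3, -32.5, 0.0], -0.3]]
[[0, [-3.1, -32.4, 0.0], -0.3], [0, [-3.0, -32.5, 0.0], -0.3], [0, [-2.8, -32.5, 0.0], -0.3], [0, [-2.6, -32.6, 0.0], -0.3], [0, [-2.4, -32.5, 0.0], -0.3], [0, [-2.3, -32.5, 0.0], -0.3], [0, [-0.0, -0.0, 20.4], 0.0], [0, [-0.0, -0.0, 20.4], 0.0]]
[[0, [-0.0, -0.0, 20.3], 0.0], [0, [-0.0, -0.0, 20.4], 0.0], [0, [-0.0, -0.0, 20.4], 0.0], [0, [-0.0, -0.0, 20.4], 0.0], [0, [-0.0, -0.0, 20.4], 0.0], [0, [-0.0, -0.0, 20.3], 0.0]]
end [ 568.5 -388.5  212. ] 93.4
```

>>> apply_moves --deltas '[[0, [0, 0, -20], 0], [0, [0, 0, -30], 0], [0, [0, 0, -30], 0], [0, [0, 0, -30], 0], [0, [0, 0, -30], 0], [0, [0, 0, -33], 0], [0, [-5, -25, 0], -0.2], [0, [-5, -35, 0], -0.2]]'

```text
time_s: 11.5
eef_pos: [510.1, 78.9, 374.4]
eef_rot: [0.0, 0.004, 1.0, 0.0]
ft_force: [0.9, 0.2, -2.0]
opening: 12.0
```

>>> apply_moves --deltas '[[0, [-5, -35, 0], -0.2], [0, [-5, -38, 0], -0.2], [0, [-4.2, -35, 0], -0.3], [0, [-4, -35, 0], -0.3], [0, [-4, -35, 0], -0.3], [0, [-3.7, -35, 0], -0.3], [0, [-3.5, -35, 0], -0.3], [0, [-3.3, -35, 0], -0.3]]'

```text
time_s: 12.5
eef_pos: [544.1, -204.9, 373.9]
eef_rot: [-0.0, -0.014, 1.0, 0.0]
ft_force: [0.2, 0.2, -2.4]
opening: 11.9
```

>>> apply_moves --deltas '[[0, [-3.1, -32, 0], -0.3], [0, [-3, -32, 0], -0.3], [0, [-2.8, -32, 0], -0.3], [0, [-2.6, -32, 0], -0.3], [0, [-2.4, -28, 0], -0.3], [0, [-2.3, -15, 0], -0.3], [0, [0, -5, 0], 0], [0, [0, 0, 0], 0]]'

```text
time_s: 13.5
eef_pos: [567.5, -378.4, 373.9]
eef_rot: [-0.0, -0.03, 1.0, 0.0]
ft_force: [0.4, -0.1, -1.4]
opening: 11.9
```

```bash
python3 - <<'E'
from h import *
plan([(568.5,-388.5,212,93.3,8),],0); print(env.state()['ft_force'])
grab('top','t4');grab('scene','s4')
E
```

```text
at [ 567.5 -378.4  373.9] 93.41 t 13.5 open 11.9
[[0, [-0.1, -1.3, 20.2], 0.0], [0, [-0.0, -1.2, 20.3], 0.0], [0, [-0.1, -1.3, 20.2], 0.0], [0, [-0.0, -1.2, 20.2], 0.0], [0, [-0.1, -1.3, 20.3], 0.0], [0, [-0.0, -1.3, 20.2], 0.0], [0, [-0.1, -1.2, 20.2], 0.0], [0, [-0.0, -1.3, 20.3], 0.0]]
end [ 568.5 -388.5  212. ] 93.41
[ 0.38285624 -0.11461108 -1.37972512]
```

View pics/s4.png

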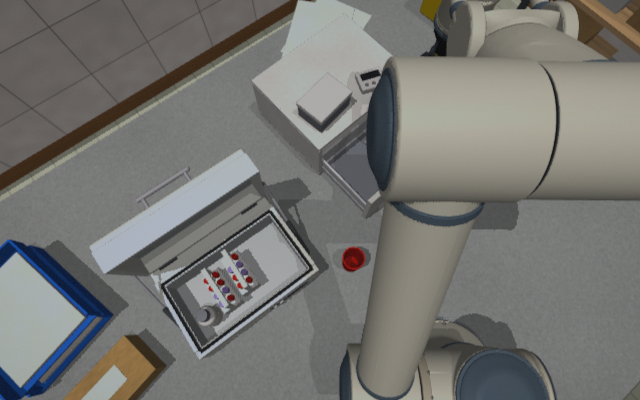

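View pics/t4.png

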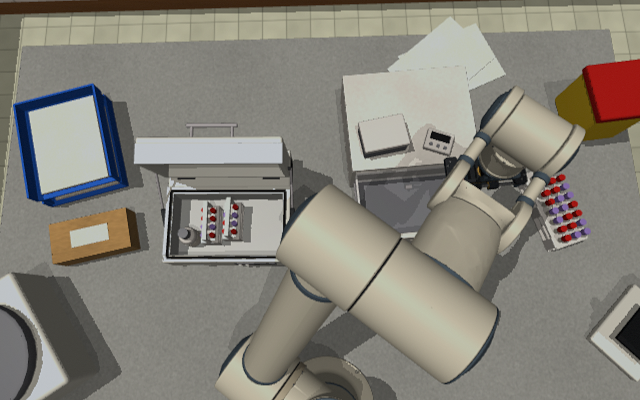

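The chiller now holds two racks and the bottle, and the opening of 11.9 mm confirms R3 is in the jaws. Next I lower it.

>>> apply_moves --deltas '[[0, [0, -3, 15], 0], [0, [0, -3, 25], 0], [0, [0, -2, 25], 0], [0, [0, -2, 25], 0], [0, [0, 0, 25], 0], [0, [0, 0, 20], 0], [0, [0, 0, 12], 0], [0, [0, 0, 8], 0]]'

```text
time_s: 14.6
eef_pos: [568.0, -388.8, 218.2]
eef_rot: [-0.0, -0.03, 1.0, 0.0]
ft_force: [0.3, -0.1, -1.7]
opening: 11.6
```

>>> apply_moves --deltas '[[0, [0, 0, 5], 0], [0, [0, 0, 3], 0], [0, [0, 0, 0], 0]]'

```text
time_s: 14.98
eef_pos: [568.1, -389.0, 211.1]
eef_rot: [0.0, -0.03, 1.0, -0.0]
ft_force: [0.7, -0.2, -1.6]
opening: 12.0
```

```bash
python3 - <<'E'
from h import *
print(env.state()['eef_pos'],env.state()['ft_force'],env.state()['opening'])
f=grab('wrist','w4')
E
```

```text
[ 568.14686328 -389.04649274  211.08996451] [ 0.73631646 -0.2163039  -1.59071102] 12.023772164022072
```

View pics/w4.png

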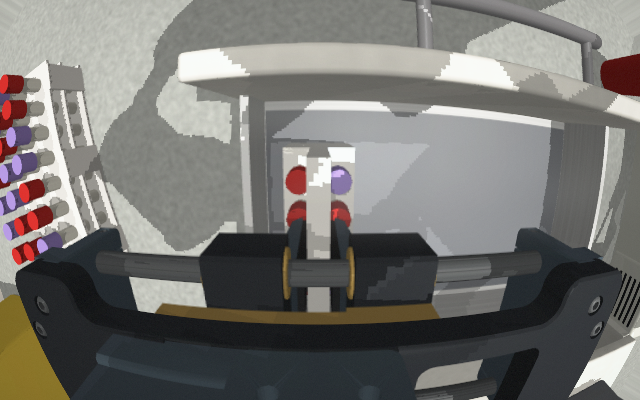

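The wrist view shows the rack (columns 285–355) upright and inside the tray walls. Now I set it down and release.

>>> apply_moves --deltas '[[0, [0, 0, 2], 0], [0, [0, 0, 2], 0], [0, [0, 0, 0], 0], [0.45, [0, 0, 0], 0], [0.45, [0, 0, 0], 0], [0.45, [0, 0, 0], 0]]'

```text
time_s: 15.78
eef_pos: [568.2, -389.0, 207.1]
eef_rot: [0.0, -0.03, 1.0, -0.0]
ft_force: [-0.4, 0.3, 0.4]
opening: 38.7
```

>>> apply_moves --deltas '[[0.45, [0, 0, -20], 0], [0.45, [0, 0, -40], 0], [0.45, [0, 0, -50], 0], [0.45, [0, 40, -30], 0], [0.45, [0, 55, 0], 0], [0.45, [0, 60, 0], 0], [0.45, [0, 60, 0], 0], [0.45, [0, 60, 0], 0]]'

```text
time_s: 16.77
eef_pos: [551.4, -112.6, 347.1]
eef_rot: [0.0, -0.03, 1.0, -0.0]
ft_force: [1.2, 0.7, 0.5]
opening: 40.9
```

>>> apply_moves --deltas '[[0.45, [0, 60, 0], 0], [0.45, [0, 60, 0], 0], [0.45, [0, 40, 0], 0], [0.45, [0, 0, 0], 0]]'

```text
time_s: 17.27
eef_pos: [541.9, 47.7, 347.1]
eef_rot: [0.0, -0.031, 1.0, 0.0]
ft_force: [-0.9, 0.4, -0.2]
opening: 41.2
```

```bash
cat > meas.py <<'E'
from h import *
import sys
k=sys.argv[1]
f=grab('scene','s'+k); g=grab('top','t'+k)
for n,o,nm in(('t'+k,(172,190,114,70),'ch'),('s'+k,(180,225,125,112),'ch'),('t'+k,(340,150,160,110),'dr'),('s'+k,(300,60,180,160),'dr')):
    im=cv2.imread(f'pics/{n}.png');x,y,w,h=o;s=cv2.resize(im[y:y+h,x:x+w],(390,290) ,interpolation=cv2.INTER_CUBIC)
    globals().setdefault('L',[]).append(s)
cv2.imwrite(f'pics/m{k}.png',np.vstack([np.hstack(L[:2]),np.hstack(L[2:])]))
for n,F in(('t'+k,g),('s'+k,f)):
    im=cv2.imread(f'pics/{n}.png');hs=cv2.cvtColor(im,cv2.COLOR_BGR2HSV);m=((hs[...,1]>75)&(hs[...,2]>60)).astype(np.uint8)
    N,l,st,c=cv2.connectedComponentsWithStats(m); A=[];B=[]
    for i in range(1,N):
        q=onz(F,*c[i],110)[:2]
        if 5<st[i,4]<60 and 425<q[0]<600 and 100<q[1]<440: A.append(q.round(0).astype(int).tolist())
        q=onz(F,*c[i],115)[:2]
        if 5<st[i,4]<60 and 450<q[0]<660 and -450<q[1]<-110: B.append(q.round(0).astype(int).tolist())
    print(n,'chiller',sorted(A,key=lambda a:a[1])); print(n,'drawer',sorted(B,key=lambda a:a[1]))
E
python3 meas.py 5; python3 -c "
from h import *
print(env.state()['eef_pos'],psi())"
```

```text
t5 chiller [[567, 245], [542, 247], [518, 248], [495, 250], [522, 279], [497, 280], [559, 310], [534, 311], [510, 311], [486, 311], [561, 342], [536, 342]]
t5 drawer [[556, -375], [531, -375], [581, -373], [604, -371]]
s5 chiller [[563, 247], [539, 249], [515, 250], [492, 251], [541, 275], [518, 277], [494, 278], [555, 311], [531, 311], [507, 311], [483, 312], [556, 339], [533, 340], [508, 341], [485, 341]]
s5 drawer [[528, -381], [599, -376], [575, -375]]
[542.35283097  45.29663313 347.05087452] 93.45572360467322
```

View pics/m5.png

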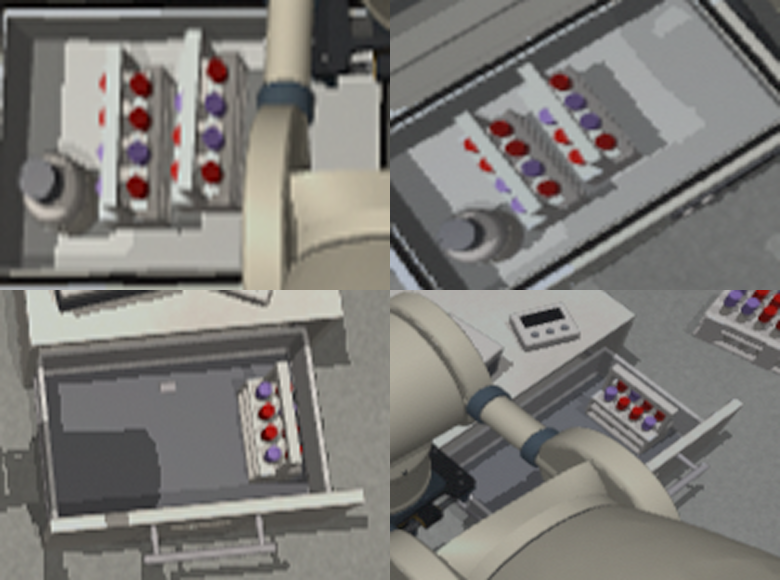

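R3 stands in the drawer (all four left-row caps measured), and R1 and R2 have not moved. R2 is next.

```bash
python3 - <<'E'
from h import *
plan([(529,261.5,300,86.5,6),(529,261.5,201,86.5,5)],0.4)
E
```

```text
at [542.4  45.3 347.1] 93.46 t 17.38 open 41.0
[[0.4, [0.0, 36.1, 7.8], 1.2], [0.4, [0.9, 36.1, 7.9], 1.2], [0.4, [1.5, 36.1, 7.8], 1.2], [0.4, [2.3, 36.0, 7.9], 1.2], [0.4, [3.1, 36.0, 7.8], 1.2], [0.4, [3.8, 35.9, 7.9], 1.2], [0.4, [0.0, -0.0, 19.8], -0.0], [0.4, [0.0, -0.0, 19.8], -0.0]]
[[0.4, [0.0, -0.0, 19.8], -0.0], [0.4, [0.0, -0.0, 19.8], -0.0], [0.4, [0.0, -0.0, 19.8], -0.0]]
end [529.  261.5 201. ] 86.26
```

>>> apply_moves --deltas '[[0.4, [0.0, 36.1, 7.8], 1.2], [0.4, [0.9, 36.1, 7.9], 1.2], [0.4, [1.5, 36.1, 7.8], 1.2], [0.4, [2.3, 36.0, 7.9], 1.2], [0.4, [3.1, 36.0, 7.8], 1.2], [0.4, [3.8, 35.9, 7.9], 1], [0.4, [0, 0, 5], 0], [0.4, [0, 0, 0], 0]]'

```text
time_s: 18.38
eef_pos: [529.5, 260.3, 294.4]
eef_rot: [-0.0, 0.032, 0.999, -0.0]
ft_force: [0.2, 0.2, 0.1]
opening: 36.4
```

```bash
python3 - <<'E'
from h import *
f=grab('wrist','w6')
plan([(529,261.5,201,86.5,4)],0.4)
for x in (-52,0,52): print(proj(f,(529+x,261.5-.06*x,147),True))
E
```

```text
at [529.6 260.2 294.8] 86.33 t 18.43 open 36.6
[[0.4, [0.2, 0.3, 23.5], -0.0], [0.4, [0.1, 0.3, 23.4], -0.0], [0.4, [0.2, 0.3, 23.5], -0.0], [0.4, [0.2, 0.3, 23.4], -0.0]]
end [529.  261.5 201. ] 86.33
(np.float64(319.6857810941755), np.float64(146.82575746940583))
(np.float64(319.80796589436034), np.float64(211.7411385218028))
(np.float64(319.87729570238747), np.float64(269.7956638596188))
```

View pics/w6.png

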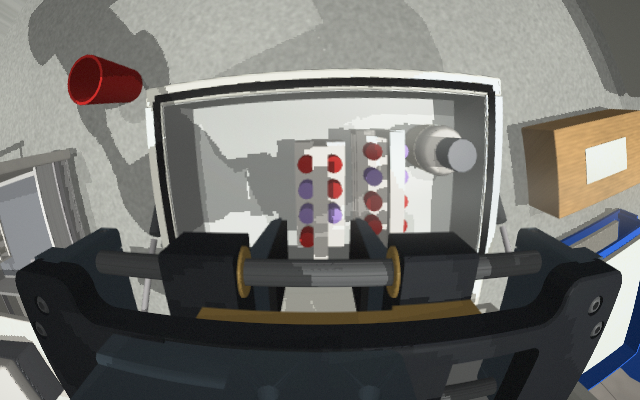

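R2's bar sits at column 320, as predicted. Now descending and gripping.

>>> apply_moves --deltas '[[0.4, [0.4, 0.6, 27], 0], [0.4, [0, 0, 27], 0], [0.4, [0, 0, 25], 0], [0.4, [0, 0, 14], 0], [0, [0, 0, 0], 0], [0, [0, 0, 0], 0], [0, [0, 0, 0], 0], [0, [0, 0, 0], 0]]'

```text
time_s: 19.42
eef_pos: [529.2, 262.3, 202.7]
eef_rot: [0.001, 0.031, 1.0, 0.0]
ft_force: [0.0, -0.7, 6.3]
opening: 11.7
```

```bash
python3 - <<'E'
from h import *
x,y,z=env.state()['eef_pos']
plan([(x,y,375,psi(),6),(564,-313.5,375,93.3,18)],0)
E
```

```text
at [529.2 262.3 202.7] 86.4 t 19.43 open 11.7
[[0, [0.0, 0.0, -28.7], -0.0], [0, [0.0, 0.0, -28.7], -0.0], [0, [0.0, 0.0, -28.7], -0.0], [0, [0.0, 0.0, -28.7], -0.0], [0, [0.0, 0.0, -28.8], -0.0], [0, [0.0, 0.0, -28.7], -0.0], [0, [-3.9, -31.8, 0.0], -0.4], [0, [-3.7, -31.8, 0.0], -0.4]]
[[0, [-3.5, -31.9, 0.0], -0.4], [0, [-3.3, -31.9, 0.0], -0.4], [0, [-3.0, -31.9, 0.0], -0.4], [0, [-2.9, -31.9, 0.0], -0.4], [0, [-2.6, -31.9, 0.0], -0.4], [0, [-2.3, -32.0, 0.0], -0.4], [0, [-2.2, -32.0, 0.0], -0.4], [0, [-1.9, -31.9, 0.0], -0.4]]
[[0, [-1.7, -32.0, 0.0], -0.4], [0, [-1.5, -32.1, 0.0], -0.4], [0, [-1.3, -32.0, 0.0], -0.4], [0, [-1.0, -32.0, 0.0], -0.4], [0, [-0.8, -32.0, 0.0], -0.4], [0, [-0.6, -32.1, 0.0], -0.4], [0, [-0.4, -32.0, 0.0], -0.4], [0, [-0.1, -32.1, 0.0], -0.4]]
end [ 564.  -313.5  375. ] 93.6
```

>>> apply_moves --deltas '[[0, [0, 0, -20], 0], [0, [0, 0, -30], 0], [0, [0, 0, -32], 0], [0, [0, 0, -32], 0], [0, [0, 0, -30], 0], [0, [0, 0, -28], 0], [0, [-3.9, -25, 0], -0.4], [0, [-3.7, -32, 0], -0.4]]'

```text
time_s: 20.42
eef_pos: [532.9, 204.6, 374.2]
eef_rot: [0.0, 0.024, 1.0, 0.0]
ft_force: [-0.3, -0.0, -3.1]
opening: 11.4
```

>>> apply_moves --deltas '[[0, [-3.5, -35, 0], -0.4], [0, [-3.3, -35, 0], -0.4], [0, [-3, -35, 0], -0.4], [0, [-2.9, -35, 0], -0.4], [0, [-2.6, -35, 0], -0.4], [0, [-2.3, -35, 0], -0.4], [0, [-2.2, -35, 0], -0.4], [0, [-1.9, -35, 0], -0.4]]'

```text
time_s: 21.42
eef_pos: [547.7, -76.7, 374.0]
eef_rot: [-0.0, -0.004, 1.0, 0.0]
ft_force: [0.6, 0.6, -2.9]
opening: 12.1
```

>>> apply_moves --deltas '[[0, [-1.7, -35, 0], -0.4], [0, [-1.5, -35, 0], -0.4], [0, [-1.3, -35, 0], -0.4], [0, [-1, -33, 0], -0.4], [0, [-0.8, -32, 0], -0.4], [0, [-0.6, -24, 0], -0.4], [0, [-0.4, -10, 0], -0.2], [0, [0, 0, 0], 0]]'

```text
time_s: 22.42
eef_pos: [560.1, -279.4, 373.7]
eef_rot: [-0.0, -0.026, 1.0, 0.0]
ft_force: [-0.5, -0.4, -3.1]
opening: 11.8
```

```bash
python3 - <<'E'
from h import *
f=grab('wrist','w7')
plan([(564,-313.5,208,93.3,1)],0)
E
```

```text
at [ 560.1 -278.8  373.7] 93.0 t 22.48 open 11.4
!!
[[0, [-2.0, -34.8, 165.7], -0.3]]
end [ 564.  -313.5  208. ] 93.3
```

View pics/w7.png

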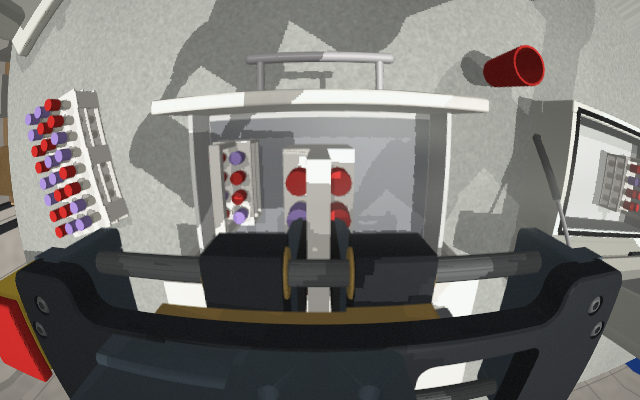

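R2 is in hand, with R3 at the tray's left at about (235,190). I'm shifting 35 mm more and lowering.

>>> apply_moves --deltas '[[0, [-1, -15, 0], -0.3], [0, [-1, -15, 15], 0], [0, [0, -5, 25], 0], [0, [0, 0, 30], 0], [0, [0, 0, 30], 0], [0, [0, 0, 25], 0], [0, [0, 0, 18], 0], [0, [0, 0, 10], 0]]'

```text
time_s: 23.48
eef_pos: [563.7, -314.5, 218.9]
eef_rot: [-0.001, -0.029, 1.0, 0.001]
ft_force: [0.5, 0.6, -2.3]
opening: 11.8
```

>>> apply_moves --deltas '[[0, [0, 0, 6], 0], [0, [0, 0, 4], 0], [0, [0, 0, 2], 0], [0, [0, 0, 0], 0]]'

```text
time_s: 23.98
eef_pos: [564.2, -314.3, 209.1]
eef_rot: [0.0, -0.029, 1.0, -0.0]
ft_force: [-0.6, -0.5, -2.2]
opening: 12.0
```

>>> apply_moves --deltas '[[0, [0, 0, 1.5], 0], [0, [0, 0, 0], 0], [0.4, [0, 0, 0], 0], [0.4, [0, 0, 0], 0], [0.4, [0, 0, 0], 0], [0.4, [0, 0, -20], 0], [0.4, [0, 0, -40], 0], [0.4, [0, 0, -50], 0]]'

```text
time_s: 24.98
eef_pos: [563.7, -314.1, 317.7]
eef_rot: [-0.001, -0.029, 1.0, 0.001]
ft_force: [0.1, -0.8, 0.6]
opening: 36.5
```

>>> apply_moves --deltas '[[0.4, [0, 40, -30], 0], [0.4, [0, 55, 0], 0], [0.4, [0, 60, 0], 0], [0.4, [0, 60, 0], 0], [0.4, [0, 60, 0], 0], [0.4, [0, 60, 0], 0], [0.4, [0, 25, 0], 0], [0.4, [0, 0, 0], 0]]'

```text
time_s: 25.98
eef_pos: [543.2, 46.8, 347.4]
eef_rot: [0.0, -0.03, 1.0, 0.0]
ft_force: [0.5, -0.1, -0.2]
opening: 36.6
```

```bash
python3 meas.py 8; python3 -c "
from h import *
plan([(521,324,300,88.3,6)],.4)"
```

```text
t8 chiller [[559, 310], [534, 311], [510, 311], [486, 311], [561, 342], [536, 342]]
t8 drawer [[556, -375], [531, -375], [581, -373], [603, -371], [535, -333], [605, -330], [530, -302], [553, -301], [578, -299]]
s8 chiller [[555, 311], [531, 311], [507, 311], [484, 312], [556, 339], [533, 340], [508, 341], [486, 341]]
s8 drawer [[528, -381], [600, -376], [576, -375], [596, -313], [574, -311]]
at [543.5  44.8 347.3] 93.32 t 26.07 open 36.5
[[0.4, [1.0, 46.7, 7.9], 0.8], [0.4, [1.7, 46.6, 7.9], 0.8], [0.4, [2.4, 46.6, 7.9], 0.8], [0.4, [3.0, 46.6, 7.8], 0.8], [0.4, [3.6, 46.6, 7.9], 0.8], [0.4, [4.3, 46.5, 7.9], 0.8]]
end [521. 324. 300.] 88.52
```

View pics/m8.png

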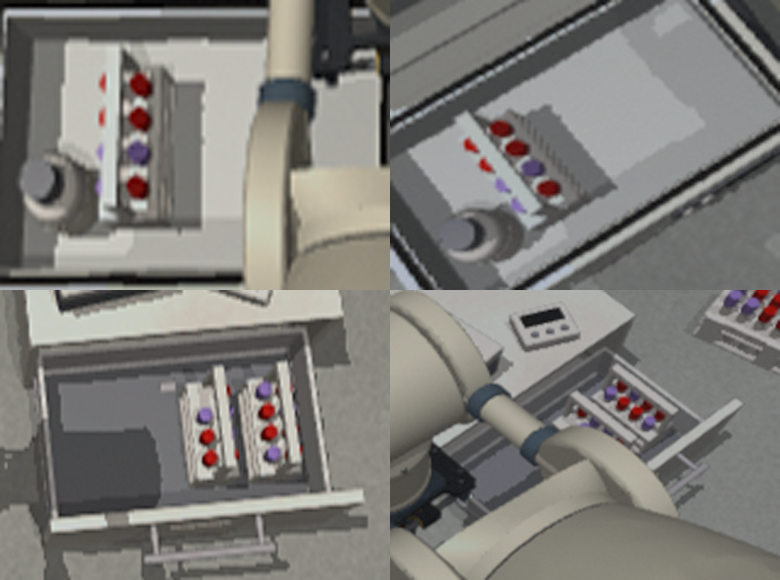

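Both racks stand upright in the drawer, and R1 and the bottle have not moved. R1 is next.

>>> apply_moves --deltas '[[0.4, [1.0, 46.7, 7.9], 0.8], [0.4, [1.7, 46.6, 7.9], 0.8], [0.4, [2.4, 46.6, 7.9], 0.8], [0.4, [3.0, 46.6, 7.8], 0.8], [0.4, [3.6, 46.6, 7.9], 0.8], [0.4, [4.3, 46.5, 7.9], 0.8], [0.4, [0, 0, 0], 0], [0.4, [0, 0, 0], 0]]'

```text
time_s: 27.08
eef_pos: [521.6, 323.3, 299.9]
eef_rot: [-0.0, 0.013, 1.0, -0.0]
ft_force: [-0.2, 0.3, 0.1]
opening: 36.6
```

```bash
python3 - <<'E'
from h import *
f=grab('wrist','w9')
plan([(521,324,201,88.5,4)],0.4)
for x in (-52,0,52): print(proj(f,(521+x,324-.028*x,147),True))
E
```

```text
at [521.7 323.  300.1] 88.43 t 27.12 open 36.5
[[0.4, [0.2, 0.2, 24.8], -0.0], [0.4, [0.1, 0.3, 24.7], -0.0], [0.4, [0.2, 0.2, 24.8], -0.0], [0.4, [0.2, 0.3, 24.8], -0.0]]
end [521. 324. 201.] 88.43
(np.float64(319.4431348658517), np.float64(146.28276729407946))
(np.float64(319.27224250754585), np.float64(209.76243704054386))
(np.float64(319.09233067527606), np.float64(266.7949204440799))
```

View pics/w9.png

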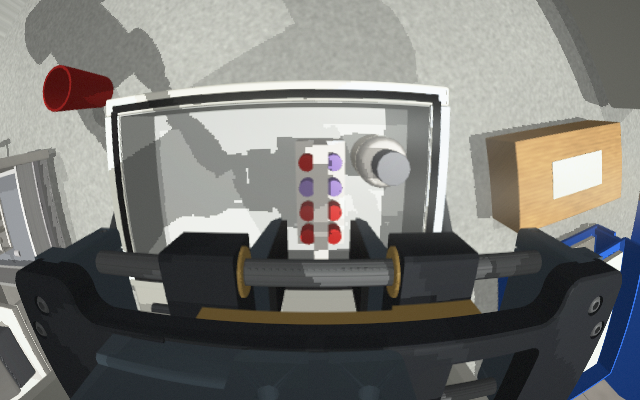

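R1's bar is at column 320, as predicted, and the bottle cap at (390,167) is clear of the fingers.

>>> apply_moves --deltas '[[0.4, [0.4, 0.5, 30], 0], [0.4, [0, 0, 30], 0], [0.4, [0, 0, 25], 0], [0.4, [0, 0, 13], 0], [0, [0, 0, 0], 0], [0, [0, 0, 0], 0], [0, [0, 0, 0], 0], [0, [0, 0, 0], 0]]'

```text
time_s: 28.12
eef_pos: [521.1, 325.0, 203.1]
eef_rot: [0.001, 0.013, 1.0, 0.0]
ft_force: [-0.4, -0.9, 7.3]
opening: 11.7
```

>>> apply_moves --deltas '[[0, [0, 0, -20], 0], [0, [0, 0, -30], 0], [0, [0, 0, -32], 0], [0, [0, 0, -32], 0], [0, [0, 0, -30], 0], [0, [0, 0, -28], 0], [0, [-3.9, -25, 0], -0.3], [0, [-3.7, -32, 0], -0.3]]'

```text
time_s: 29.12
eef_pos: [526.7, 267.5, 374.4]
eef_rot: [0.0, 0.007, 1.0, 0.0]
ft_force: [0.9, -0.3, -3.6]
opening: 11.8
```

>>> apply_moves --deltas '[[0, [-3.5, -35, 0], -0.3], [0, [-3.3, -35, 0], -0.3], [0, [-3, -35, 0], -0.3], [0, [-2.9, -35, 0], -0.3], [0, [-2.6, -35, 0], -0.3], [0, [-2.3, -35, 0], -0.3], [0, [-2.2, -35, 0], -0.3], [0, [-1.9, -35, 0], -0.3]]'

```text
time_s: 30.12
eef_pos: [549.2, -13.3, 374.2]
eef_rot: [0.0, -0.013, 1.0, -0.0]
ft_force: [0.7, -0.3, -2.6]
opening: 12.0
```

>>> apply_moves --deltas '[[0, [-1.7, -35, 0], -0.3], [0, [-1.5, -35, 0], -0.3], [0, [-1.3, -35, 0], -0.3], [0, [-1, -33, 0], -0.3], [0, [-0.8, -32, 0], -0.3], [0, [-0.6, -24, 0], -0.3], [0, [-0.4, -10, 0], -0.3], [0, [0, 0, 0], 0]]'

```text
time_s: 31.12
eef_pos: [564.6, -215.8, 374.0]
eef_rot: [-0.0, -0.031, 1.0, 0.0]
ft_force: [-0.3, 0.3, -3.6]
opening: 11.9
```

```bash
python3 - <<'E'
from h import *
f=grab('wrist','w10')
plan([(559.7,-239,208,93.3,1)],0)
E
```

```text
at [ 564.6 -215.2  374. ] 93.6 t 31.18 open 11.6
!!
[[0, [6.4, -23.4, 166.0], 0.3]]
end [ 559.7 -239.   208. ] 93.3
```

View pics/w10.png

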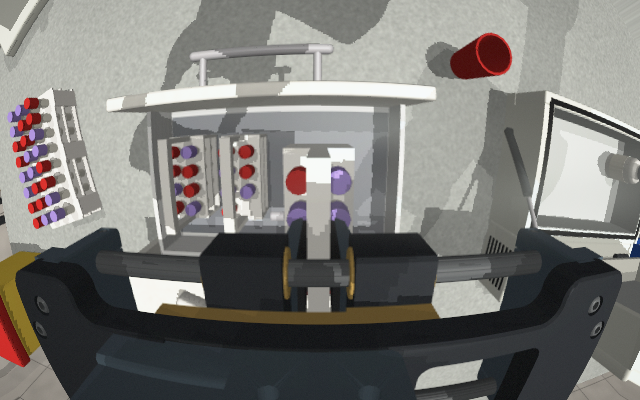

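R1 is in hand, with the two placed racks to its left. I'm shifting 23 mm and lowering.

>>> apply_moves --deltas '[[0, [3, -14, 0], 0.3], [0, [3.5, -9.5, 15], 0], [0, [0, 0, 25], 0], [0, [0, 0, 30], 0], [0, [0, 0, 30], 0], [0, [0, 0, 25], 0], [0, [0, 0, 18], 0], [0, [0, 0, 10], 0]]'

```text
time_s: 32.17
eef_pos: [558.9, -239.7, 219.3]
eef_rot: [-0.001, -0.029, 1.0, 0.0]
ft_force: [-0.3, -0.1, -2.2]
opening: 11.6
```

>>> apply_moves --deltas '[[0, [0, 0, 6], 0], [0, [0, 0, 4], 0], [0, [0, 0, 2], 0], [0, [0, 0, 0.5], 0], [0, [0, 0, 0], 0]]'

```text
time_s: 32.8
eef_pos: [559.8, -239.7, 208.8]
eef_rot: [0.0, -0.029, 1.0, -0.0]
ft_force: [0.1, 0.3, -2.6]
opening: 11.3
```

>>> apply_moves --deltas '[[0, [0, 0, 1], 0], [0, [0, 0, 0], 0], [0.4, [0, 0, 0], 0], [0.4, [0, 0, 0], 0], [0.4, [0, 0, 0], 0], [0.4, [0, 0, -20], 0], [0.4, [0, 0, -40], 0], [0.4, [0, 0, -50], 0]]'

```text
time_s: 33.8
eef_pos: [559.2, -239.5, 317.9]
eef_rot: [-0.001, -0.029, 1.0, 0.001]
ft_force: [1.6, -0.3, 0.3]
opening: 36.4
```

>>> apply_moves --deltas '[[0.6, [0, 40, -20], 0], [0.6, [0, 55, 0], 0], [0.6, [0, 60, 0], 0], [0.6, [0, 60, 0], 0], [0.6, [0, 60, 0], 0], [0.6, [0, 10, 0], 0], [0.6, [0, 0, 0], 0]]'

```text
time_s: 34.67
eef_pos: [543.2, 45.1, 337.5]
eef_rot: [0.0, -0.029, 1.0, -0.0]
ft_force: [0.9, -1.2, -0.4]
opening: 54.8
```

```bash
python3 meas.py 11; python3 -c "
from h import *
plan([(487,384,290,93.3,8)],.6)"
```

```text
t11 chiller []
t11 drawer [[532, -375], [557, -374], [581, -373], [604, -372], [534, -334], [605, -330], [530, -302], [554, -301], [578, -299], [527, -258], [552, -257], [576, -256], [599, -254], [524, -227], [548, -226], [573, -225], [597, -224]]
s11 chiller []
s11 drawer [[529, -381], [552, -378], [600, -377], [576, -374], [527, -318], [550, -315], [597, -313], [575, -308]]
at [543.4  43.8 337.4] 93.26 t 34.77 open 54.3
[[0.6, [4.6, 42.9, 5.9], -0.0], [0.6, [4.6, 42.8, 6.0], -0.0], [0.6, [4.7, 42.9, 5.9], -0.0], [0.6, [4.6, 42.8, 5.9], -0.0], [0.6, [4.6, 42.9, 6.0], -0.0], [0.6, [4.6, 42.9, 5.9], -0.0], [0.6, [4.7, 42.8, 5.9], -0.0], [0.6, [4.6, 42.9, 5.9], -0.0]]
end [487. 384. 290.] 93.26
```

View pics/m11.png

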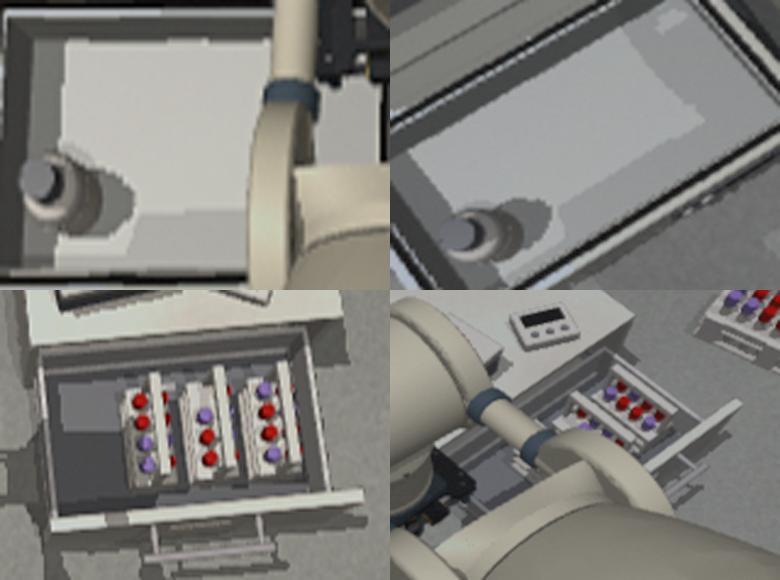

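Three racks stand in the drawer. The bottle is still at (487,384), so it's next.

>>> apply_moves --deltas '[[0.6, [4.6, 42.9, 5.9], 0], [0.6, [4.6, 42.8, 6.0], 0], [0.6, [4.7, 42.9, 5.9], 0], [0.6, [4.6, 42.8, 5.9], 0], [0.6, [4.6, 42.9, 6.0], 0], [0.6, [4.6, 42.9, 5.9], 0], [0.6, [4.7, 42.8, 5.9], 0], [0.6, [4.6, 42.9, 5.9], 0]]'

```text
time_s: 35.78
eef_pos: [487.4, 385.1, 289.9]
eef_rot: [0.0, -0.028, 1.0, -0.0]
ft_force: [0.7, -0.8, -0.5]
opening: 54.9
```

>>> apply_moves --deltas '[[0.6, [0, 0, 10], 0], [0.6, [0, 0, 0], 0]]'

```text
time_s: 36.02
eef_pos: [487.0, 383.7, 279.1]
eef_rot: [-0.001, -0.028, 1.0, -0.001]
ft_force: [0.5, 0.7, 0.3]
opening: 54.7
```

```bash
python3 - <<'E'
from h import *
f=grab('wrist','w12')
plan([(487,384,189,93.3,4)],0.6)
print(proj(f,(487,384,139),True),proj(f,(472,384,139),True))
E
```

```text
at [487.2 383.6 279.8] 93.21 t 36.08 open 54.3
[[0.6, [0.0, 0.1, 22.7], -0.0], [0.6, [0.1, 0.1, 22.7], -0.0], [0.6, [0.0, 0.1, 22.7], -0.0], [0.6, [0.1, 0.1, 22.7], -0.0]]
end [487. 384. 189.] 93.21
(np.float64(319.03654737384403), np.float64(215.1616364690119)) (np.float64(320.16138748480796), np.float64(196.55920628003975))
```

View pics/w12.png

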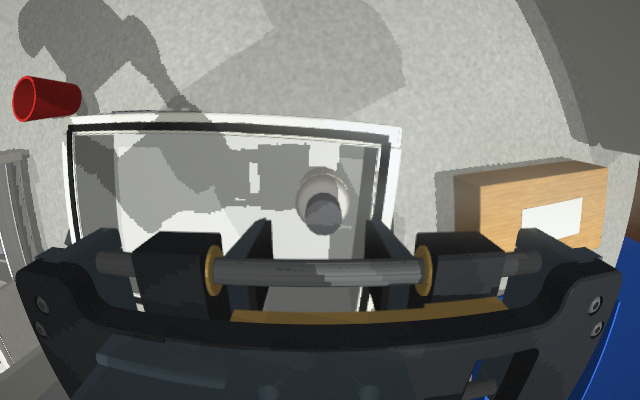

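The cap is at (324,213), about 5 px right of the predicted spot (~3 mm). I add 2.5 mm and grip.

>>> apply_moves --deltas '[[0.6, [0, 2.5, 27], 0], [0.6, [0, 0, 27], 0], [0.6, [0, 0, 22], 0], [0.6, [0, 0, 15], 0], [0, [0, 0, 0], 0], [0, [0, 0, 0], 0], [0, [0, 0, 0], 0], [0, [0, 0, 0], 0]]'

```text
time_s: 37.08
eef_pos: [486.8, 387.7, 190.0]
eef_rot: [0.001, -0.029, 1.0, 0.0]
ft_force: [0.7, -0.7, 7.8]
opening: 29.3
```

```bash
python3 - <<'E'
from h import *
x,y,z=env.state()['eef_pos']
plan([(x,y,360,93.3,6),(555.5,-170,360,93.3,18)],0)
E
```

```text
at [486.8 387.7 190. ] 93.31 t 37.08 open 29.3
[[0, [-0.0, 0.0, -28.3], 0.0], [0, [-0.0, 0.0, -28.4], 0.0], [0, [-0.0, 0.0, -28.3], 0.0], [0, [-0.0, 0.0, -28.3], 0.0], [0, [-0.0, 0.0, -28.4], 0.0], [0, [-0.0, 0.0, -28.3], 0.0], [0, [-2.0, -31.2, 0.0], 0.0], [0, [-2.0, -31.1, 0.0], 0.0]]
[[0, [-2.1, -31.2, 0.0], 0.0], [0, [-2.0, -31.1, 0.0], 0.0], [0, [-2.0, -31.2, 0.0], 0.0], [0, [-2.0, -31.1, 0.0], 0.0], [0, [-2.1, -31.2, 0.0], 0.0], [0, [-2.0, -31.1, 0.0], 0.0], [0, [-2.0, -31.2, 0.0], 0.0], [0, [-2.0, -31.1, 0.0], 0.0]]
[[0, [-2.0, -31.2, 0.0], 0.0], [0, [-2.1, -31.1, 0.0], 0.0], [0, [-2.0, -31.2, 0.0], 0.0], [0, [-2.0, -31.1, 0.0], 0.0], [0, [-2.0, -31.2, 0.0], 0.0], [0, [-2.1, -31.1, 0.0], 0.0], [0, [-2.0, -31.2, 0.0], 0.0], [0, [-2.0, -31.1, 0.0], 0.0]]
end [ 555.5 -170.   360. ] 93.31
```

>>> apply_moves --deltas '[[0, [0, 0, -20], 0], [0, [0, 0, -30], 0], [0, [0, 0, -32], 0], [0, [0, 0, -32], 0], [0, [0, 0, -30], 0], [0, [0, 0, -26], 0], [0, [-2, -25, 0], 0], [0, [-2, -31, 0], 0]]'

```text
time_s: 38.08
eef_pos: [493.3, 330.7, 358.5]
eef_rot: [-0.0, -0.029, 1.0, -0.0]
ft_force: [-0.6, -0.5, -3.1]
opening: 29.5
```

>>> apply_moves --deltas '[[0, [-2, -34, 0], 0], [0, [-2, -34, 0], 0], [0, [-2, -34, 0], 0], [0, [-2, -34, 0], 0], [0, [-2, -34, 0], 0], [0, [-2, -34, 0], 0], [0, [-2, -34, 0], 0], [0, [-2, -34, 0], 0]]'

```text
time_s: 39.08
eef_pos: [524.5, 59.4, 358.3]
eef_rot: [-0.001, -0.029, 1.0, -0.0]
ft_force: [-0.3, 0.9, -2.7]
opening: 29.3
```

>>> apply_moves --deltas '[[0, [-2, -34, 0], 0], [0, [-2, -34, 0], 0], [0, [-2, -34, 0], 0], [0, [-2, -34, 0], 0], [0, [-2, -34, 0], 0], [0, [-2, -34, 0], 0], [0, [-2, -18, 0], 0], [0, [-2, -5, 0], 0]]'

```text
time_s: 40.08
eef_pos: [553.9, -165.2, 358.6]
eef_rot: [-0.0, -0.028, 1.0, 0.0]
ft_force: [-0.2, -0.8, -1.4]
opening: 29.6
```

```bash
python3 - <<'E'
from h import *
f=grab('wrist','w13')
plan([(555.5,-170,197,93.3,1)],0)
E
```

```text
at [ 554.3 -165.   358.7] 93.26 t 40.12 open 29.4
!!
[[0, [-1.0, -5.0, 161.7], -0.0]]
end [ 555.5 -170.   197. ] 93.26
```

View pics/w13.png

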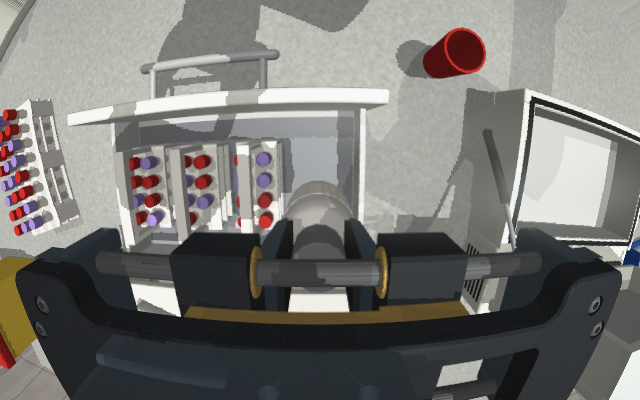

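The bottle is upright in the jaws, over the gap between R1 and the right wall. Lowering it now.

>>> apply_moves --deltas '[[0, [-1, -2, 15], 0], [0, [0, 0, 25], 0], [0, [0, 0, 30], 0], [0, [0, 0, 30], 0], [0, [0, 0, 25], 0], [0, [0, 0, 18], 0], [0, [0, 0, 10], 0], [0, [0, 0, 5], 0]]'

```text
time_s: 41.12
eef_pos: [555.3, -165.9, 200.5]
eef_rot: [-0.0, -0.029, 1.0, 0.0]
ft_force: [0.4, -0.7, -2.3]
opening: 29.2
```

>>> apply_moves --deltas '[[0, [0, 0, 2], 0], [0, [0, 0, 1.5], 0], [0, [0, 0, 0], 0]]'

```text
time_s: 41.5
eef_pos: [555.5, -166.4, 197.9]
eef_rot: [0.0, -0.029, 1.0, -0.0]
ft_force: [-0.1, 0.3, -2.2]
opening: 28.9
```

>>> apply_moves --deltas '[[0, [0, 0, 2], 0], [0, [0, 0, 0.5], 0], [0, [0, 0, 0], 0]]'

```text
time_s: 41.88
eef_pos: [555.4, -166.4, 195.1]
eef_rot: [0.0, -0.029, 1.0, -0.0]
ft_force: [0.0, -0.6, -2.0]
opening: 29.2
```

>>> apply_moves --deltas '[[0.55, [0, 0, 0], 0], [0.55, [0, 0, 0], 0], [0.55, [0, 0, 0], 0], [0.55, [0, 0, -15], 0], [0.55, [0, 0, -40], 0], [0.55, [0, 0, -50], 0], [0.55, [0, 0, -40], 0], [0.55, [0, 0, 0], 0]]'

```text
time_s: 42.88
eef_pos: [556.4, -166.7, 344.4]
eef_rot: [0.003, -0.029, 1.0, -0.001]
ft_force: [0.8, -0.3, 0.3]
opening: 50.4
```

>>> apply_moves --deltas '[[0.55, [0, 55, 0], 0], [0.55, [0, 60, 0], 0], [0.55, [20, 60, 0], 0], [0.2, [40, 50, 0], 0], [0, [40, 40, 0], 0], [0, [0, 0, 0], 0]]'

```text
time_s: 43.62
eef_pos: [438.6, 92.5, 340.1]
eef_rot: [-0.001, -0.03, 1.0, 0.0]
ft_force: [0.0, 0.6, 0.4]
opening: 23.0
```

```bash
python3 meas.py 14; python3 -c "
from h import *
plan([(487,384,290,93.3,8)],.6)"
```

```text
t14 chiller []
t14 drawer [[532, -375], [557, -374], [581, -373], [604, -372], [534, -334], [605, -330], [530, -302], [554, -301], [577, -299], [527, -258], [552, -257], [576, -256], [599, -254], [524, -227], [548, -226], [573, -225], [597, -224]]
s14 chiller []
s14 drawer [[529, -381], [600, -377], [552, -377], [576, -374], [597, -313], [526, -304], [574, -301], [549, -301], [521, -242], [568, -225], [592, -224], [521, -224], [545, -223]]
at [441.5  90.8 340.3] 93.36 t 43.73 open 14.8
[[0.6, [-7.8, 36.3, 6.3], 0.0], [0.6, [-7.9, 36.2, 6.3], 0.0], [0.6, [-7.8, 36.3, 6.2], 0.0], [0.6, [-7.8, 36.2, 6.3], 0.0], [0.6, [-7.9, 36.3, 6.3], 0.0], [0.6, [-7.8, 36.2, 6.3], 0.0], [0.6, [-7.8, 36.3, 6.3], 0.0], [0.6, [-7.9, 36.2, 6.3], 0.0]]
end [487. 384. 290.] 93.36
```

View pics/m14.png

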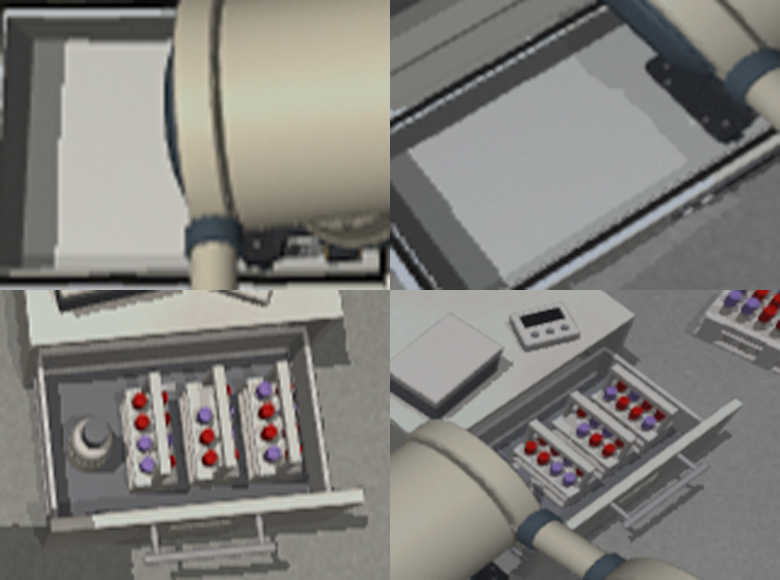

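View pics/t14.png

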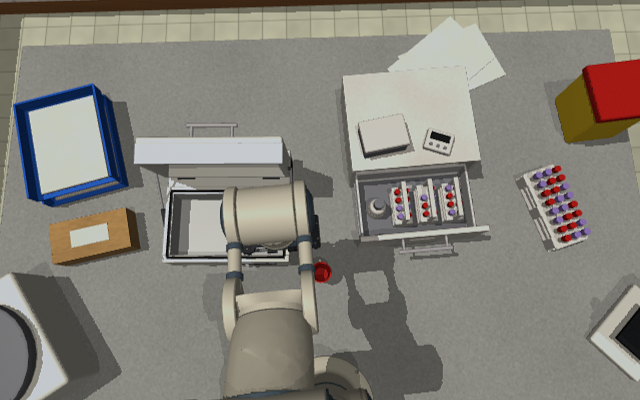

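All four objects stand upright in the drawer, matching the second view, with no caps left in the chiller. The lid is open and the bystanders are where they were. Next is the drawer: closed fingers against the handle bar.

```bash
python3 - <<'E'
from h import *
plan([(372,-290,340,93.3,9),(372,-290,217,93.3,5)],0)
E
```

```text
at [441.5  90.8 340.3] 93.36 t 43.73 open 14.8
[[0, [10.2, -41.8, 0.0], 0.0], [0, [10.2, -41.8, 0.1], 0.0], [0, [10.2, -41.8, -0.0], 0.0], [0, [10.2, -41.7, 0.0], 0.0], [0, [10.1, -41.8, 0.0], 0.0], [0, [10.2, -41.8, 0.1], 0.0], [0, [10.2, -41.8, 0.0], 0.0], [0, [10.2, -41.8, 0.0], 0.0]]
[[0, [10.2, -41.8, 0.1], 0.0], [0, [-0.0, 0.0, 24.6], 0.0], [0, [-0.0, 0.0, 24.6], 0.0], [0, [-0.0, 0.0, 24.6], 0.0], [0, [-0.0, 0.0, 24.6], 0.0], [0, [-0.0, 0.0, 24.6], 0.0]]
end [ 372. -290.  217.] 93.36
```

>>> apply_moves --deltas '[[0, [10.2, -41.8, 0.0], 0.0], [0, [10.2, -41.8, 0], 0.0], [0, [10.2, -41.8, 0], 0.0], [0, [10.2, -41.7, 0.0], 0.0], [0, [10.1, -41.8, 0.0], 0.0], [0, [10.2, -41.8, 0], 0.0], [0, [10.2, -41.8, 0.0], 0.0], [0, [10.2, -41.8, 0.0], 0.0]]'

```text
time_s: 44.72
eef_pos: [379.1, -250.6, 340.0]
eef_rot: [0.0, -0.028, 1.0, -0.0]
ft_force: [1.1, 0.3, 0.4]
opening: 0.3
```

>>> apply_moves --deltas '[[0, [10, -42, 0], 0], [0, [0, 0, 0], 0], [0, [0, 0, 25], 0], [0, [0, 0, 25], 0], [0, [0, 0, 10], 0], [0, [0, 0, 0], 0]]'

```text
time_s: 45.48
eef_pos: [371.9, -290.4, 279.9]
eef_rot: [-0.0, -0.029, 1.0, 0.0]
ft_force: [1.0, -0.2, 0.1]
opening: 0.7
```

```bash
python3 - <<'E'
from h import *
f=grab('wrist','w15');grab('top','t15');grab('scene','s15')
plan([(372,-290,217,93.3,4)],0)
E
```

```text
at [ 372.3 -290.7  280.9] 93.3 t 45.62 open 0.6
[[0, [0.1, 0.2, 16.0], 0.0], [0, [0.0, 0.1, 16.0], 0.0], [0, [0.1, 0.2, 15.9], 0.0], [0, [0.0, 0.2, 16.0], 0.0]]
end [ 372. -290.  217.] 93.3
```

View pics/t15.png

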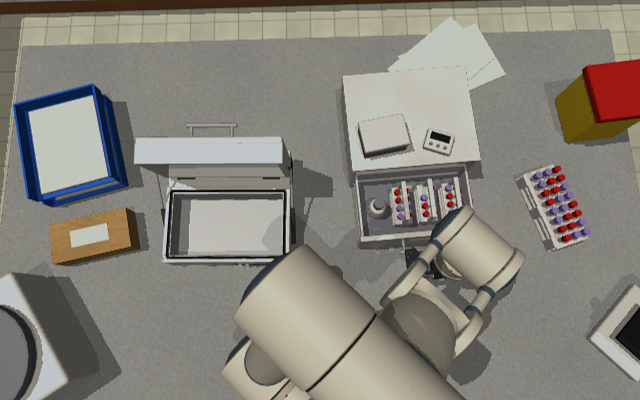

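View pics/s15.png

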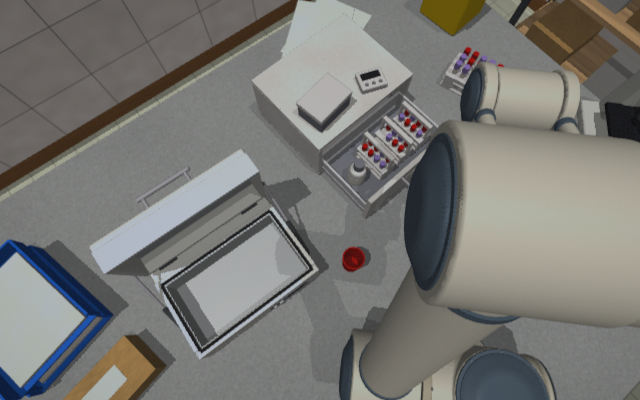

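The chiller is empty and all the objects stand in the drawer at the top view's (377–455, 205), with everything else undisturbed. I'll descend in front of the bar and push along tool -x, which is the cabinet's +x.

>>> apply_moves --deltas '[[0, [0, 0, 20], 0], [0, [0, 0, 25], 0], [0, [0, 0, 19], 0], [0, [0, 0, 0], 0], [0, [-8, 0, 0], 0], [0, [-8, 0, 0], 0], [0, [-5, 0, 0], 0], [0, [-5, 0, 0], 0]]'

```text
time_s: 46.62
eef_pos: [398.3, -288.8, 216.3]
eef_rot: [-0.0, -0.029, 1.0, -0.0]
ft_force: [0.0, -0.6, 0.5]
opening: 0.3
```

>>> apply_moves --deltas '[[0, [-6, 0, 0], 0], [0, [-7, 0, 0], 0], [0, [-8, 0, 0], 0], [0, [-9, 0, 0], 0], [0, [-10, 0, 0], 0], [0, [-10, 0, 0], 0], [0, [-10, 0, 0], 0], [0, [-10, 0, 0], 0]]'

```text
time_s: 47.62
eef_pos: [468.5, -284.7, 216.1]
eef_rot: [-0.0, -0.029, 1.0, 0.0]
ft_force: [-0.9, 1.2, -0.7]
opening: 0.3
```

```bash
python3 - <<'E'
from h import *
g=grab('top','t16');grab('wrist','w16')
print(env.state()['eef_pos'],env.state()['ft_force'])
cv2.imwrite('pics/c16.png',cv2.resize(g['pixels'][140:270,330:510,::-1],None,fx=4,fy=4))
E
```

```text
[ 468.98241476 -284.97027141  216.17699496] [ 0.01804962 -0.42657975  0.74039136]
```

View pics/c16.png

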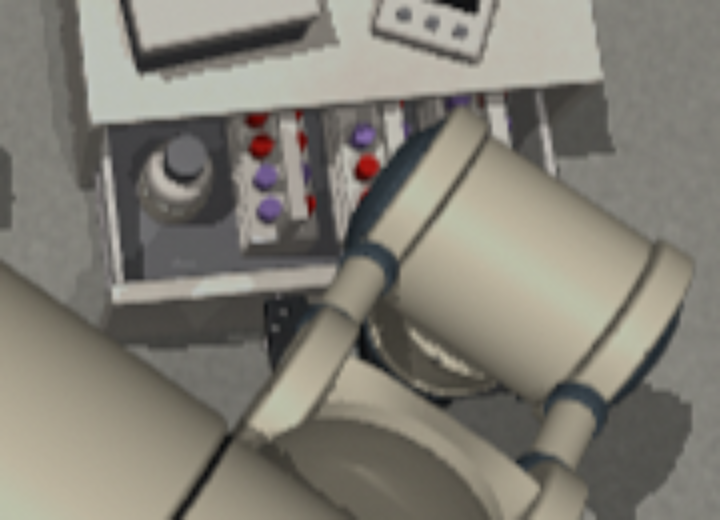

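View pics/w16.png

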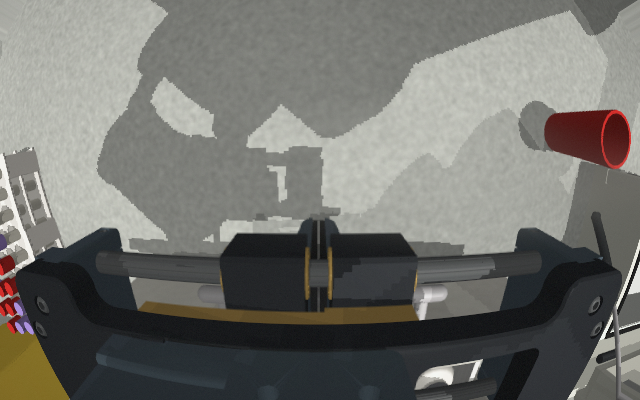

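The drawer has moved in about 70 mm and its contents are upright. I continue, slower towards the catch.

>>> apply_moves --deltas '[[0, [-8, 0, 0], 0], [0, [-10, 0, 0], 0], [0, [-10, 0, 0], 0], [0, [-10, 0, 0], 0], [0, [-10, 0, 0], 0], [0, [-9, 0, 0], 0], [0, [-8, 0, 0], 0], [0, [-7, 0, 0], 0]]'

```text
time_s: 48.72
eef_pos: [540.1, -280.6, 216.1]
eef_rot: [-0.0, -0.029, 1.0, 0.0]
ft_force: [-1.5, 0.2, -0.9]
opening: 0.4
```

>>> apply_moves --deltas '[[0, [-5, 0, 0], 0], [0, [-4, 0, 0], 0], [0, [-3, 0, 0], 0], [0, [-3, 0, 0], 0], [0, [-2, 0, 0], 0]]'

```text
time_s: 49.35
eef_pos: [556.8, -279.7, 216.1]
eef_rot: [0.0, -0.029, 1.0, -0.0]
ft_force: [-2.1, -0.7, -0.3]
opening: 0.8
```

>>> apply_moves --deltas '[[0, [-2, 0, 0], 0], [0, [-2, 0, 0], 0], [0, [-2, 0, 0], 0]]'

```text
time_s: 49.72
eef_pos: [562.7, -279.4, 216.1]
eef_rot: [-0.0, -0.029, 1.0, -0.0]
ft_force: [-1.2, 0.2, 0.3]
opening: 0.6
```

>>> apply_moves --deltas '[[0, [-2, 0, 0], 0], [0, [-2, 0, 0], 0]]'

```text
time_s: 49.98
eef_pos: [565.5, -279.2, 216.1]
eef_rot: [-0.001, -0.029, 1.0, 0.0]
ft_force: [-10.7, -1.2, 5.1]
opening: 0.4
```

>>> apply_moves --deltas '[[0, [-2, 0, 0], 0], [0, [-2, 0, 0], 0]]'

```text
time_s: 50.22
eef_pos: [570.0, -278.9, 216.1]
eef_rot: [-0.001, -0.029, 1.0, 0.0]
ft_force: [-6.6, -0.8, 3.6]
opening: 0.1
```

>>> apply_moves --deltas '[[0, [-2, 0, 0], 0], [0, [-2, 0, 0], 0]]'

```text
time_s: 50.48
eef_pos: [574.5, -278.6, 216.1]
eef_rot: [-0.0, -0.029, 1.0, 0.0]
ft_force: [-3.4, -0.1, 1.0]
opening: 0.3
```

>>> apply_moves --deltas '[[0, [-2, 0, 0], 0], [0, [-2, 0, 0], 0], [0, [0, 0, 0], 0]]'

```text
time_s: 50.85
eef_pos: [578.6, -278.4, 216.1]
eef_rot: [-0.0, -0.029, 1.0, 0.0]
ft_force: [-3.5, -0.7, 0.2]
opening: 0.3
```

```bash
python3 - <<'E'
from h import *
g=grab('top','t17')
print(env.state()['eef_pos'],env.state()['ft_force'])
cv2.imwrite('pics/c17.png',cv2.resize(g['pixels'][140:270,330:510,::-1],None,fx=4,fy=4))
E
```

```text
[ 578.6154707  -278.40684893  216.07222193] [-3.16590352  0.07694855  1.0994804 ]
```

View pics/c17.png

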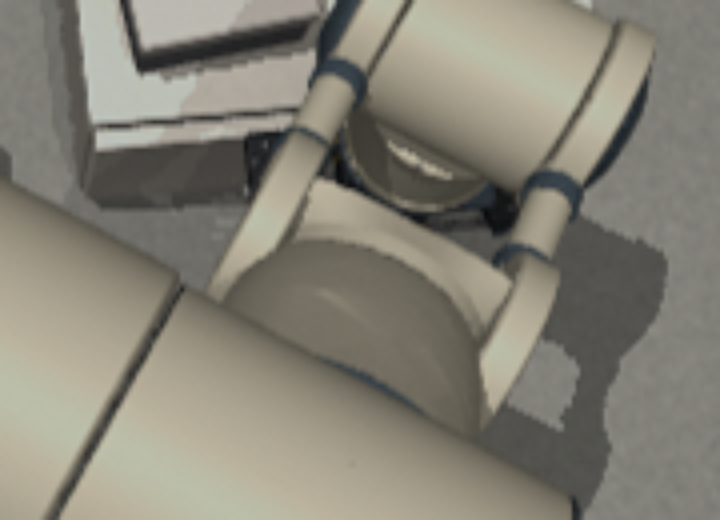

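>>> apply_moves --deltas '[[0, [-1.5, 0, 0], 0], [0, [-1.5, 0, 0], 0], [0, [0, 0, 0], 0]]'

```text
time_s: 51.28
eef_pos: [579.3, -278.3, 216.0]
eef_rot: [-0.002, -0.029, 1.0, 0.0]
ft_force: [-21.0, -1.8, 11.9]
opening: 0.0
```

>>> apply_moves --deltas '[[0, [-1.5, 0, 0], 0], [0, [0, 0, 0], 0]]'

```text
time_s: 51.52
eef_pos: [579.7, -278.3, 216.0]
eef_rot: [-0.004, -0.029, 1.0, 0.0]
ft_force: [-30.2, -4.0, 16.7]
opening: 0.6
```

The stop is reached: the force rises steeply with no more travel, right at the predicted home position. Backing off.

>>> apply_moves --deltas '[[0, [3, 0, 0], 0], [0, [6, 0, 0], 0], [0, [20, 0, 0], 0], [0, [40, 0, 0], 0], [0, [40, 0, 0], 0], [0, [40, 0, -20], 0], [0, [30, 0, -40], 0], [0, [0, 0, -50], 0]]'

```text
time_s: 52.52
eef_pos: [402.5, -288.2, 326.9]
eef_rot: [-0.001, -0.028, 1.0, 0.001]
ft_force: [1.3, -0.9, 0.4]
opening: 0.3
```

>>> apply_moves --deltas '[[0, [0, -40, 0], 0], [0, [0, -50, 0], 0], [0, [0, -50, 0], 0], [0, [0, -40, 0], 0], [0, [0, 0, 0], 0], [0, [0, 0, 0], 0]]'

```text
time_s: 53.28
eef_pos: [414.7, -467.9, 325.9]
eef_rot: [0.0, -0.029, 1.0, 0.0]
ft_force: [0.0, -0.2, -0.3]
opening: 0.6
```

```bash
python3 - <<'E'
from h import *
g=grab('top','t18');f=grab('scene','s18')
s=env.state();print(s['eef_pos'],s['ft_force'],s['time_s'])
cv2.imwrite('pics/c18.png',np.hstack([cv2.resize(g['pixels'][60:220,330:490,::-1],(400,400)),cv2.resize(f['pixels'][0:200,240:440,::-1],(400,400))]))
E
```

```text
[ 414.89199652 -467.32208073  326.27927069] [-0.35793968  0.09184472  0.1205113 ] 53.375
```

View pics/c18.png

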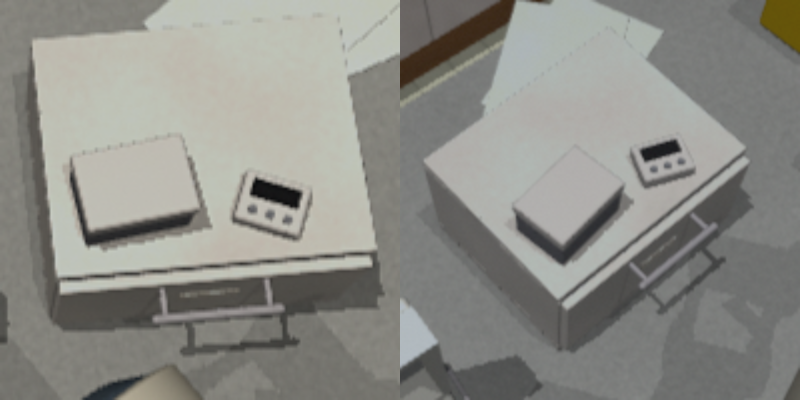

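View pics/t18.png

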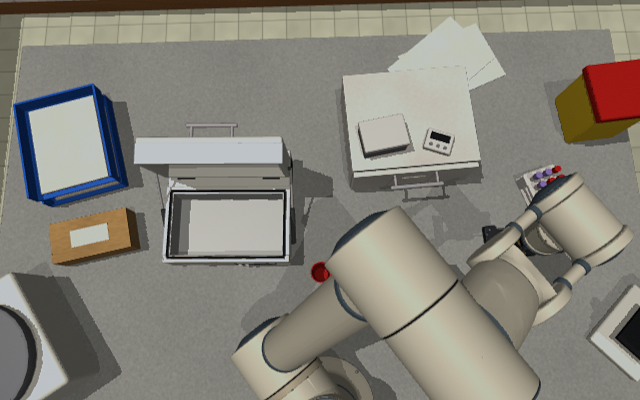

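The drawer is shut, the lid is open, and the pot, box and timer are in place. I'll check numerically that it is home by comparing the handle-to-cabinet-front distance in these pictures with the first ones, and check the bystanders too.

```bash
python3 - <<'E'
from h import *
t=load('t18');s=load('s18')
a=[onz(t,330+x/2.5,60+y/2.5,156)[:2] for x,y in((158,320),(284,312))]
b=[onz(s,240+(x-400)/2,y/2,156)[:2] for x,y in((642,285),(718,228))]
n=np.array([.9983,.058])
for q,fr in((a,(652.9,-271.7)),(b,(648.8,-271.5))): m=np.mean(q,0); print(m, 'front-handle', n@(np.array(fr)-m), 'travel from start handle')
print('start travel', n@(np.mean(a,0)-[420.5,-287.3]), n@(np.mean(b,0)-[415.9,-286.4]))
A=cv2.imread('pics/top0.png').astype(int);B=cv2.imread('pics/t18.png').astype(int)
for nm,(x,y,w,h) in{'box':(355,105,60,55),'timer':(418,120,42,38)}.items(): 
    P=A[y:y+h,x:x+w].astype(np.float32).mean(2);Q=B[y:y+h,x:x+w].astype(np.float32).mean(2); print(nm,cv2.phaseCorrelate(P.astype(np.float64),Q.astype(np.float64)))
for n2 in('scene0','s18'):
    im=cv2.imread(f'pics/{n2}.png');hs=cv2.cvtColor(im,cv2.COLOR_BGR2HSV);m=((hs[...,1]>150)&((hs[...,0]<8)|(hs[...,0]>172))&(hs[...,2]>60)).astype(np.uint8);N,l,st,c=cv2.connectedComponentsWithStats(m)
    print(n2,[c[i].round(1) for i in range(1,N) if 335<c[i][0]<375 and 240<c[i][1]<280 and st[i,4]>50])
E
```

```text
[ 599.57359619 -278.31424407] front-handle 53.61937508225464 travel from start handle
[ 595.93054522 -274.68718375] front-handle 52.964433362444446 travel from start handle
start travel 179.29034491774533 180.40383663755551
box ((0.01172163104272883, -0.029341731458199405), 0.9894535557146882)
timer ((0.5039803802821758, 0.0056818540413487995), 0.9916588323921853)
scene0 [array([353. , 258.6])]
s18 [array([353. , 258.6])]
```

```bash
python3 -c "
from plant import env
print(env.close_job())"
```

```text
the job is handed in; nothing more can be done
None
```

I did the whole job and handed it in at about 53 s; no verdict is reported.

- **Lid:** I lifted it by the bar handle along its arc to almost 1.4 rad and let go. The struts hold it open, and it was still open in the last pictures.
- **Contents:** The chiller held three racks and one bottle. I moved all four into the drawer one at a time. Pictures before closing showed them upright and let go of in the tray, and the chiller was empty.
- **Drawer:** I pushed it home with closed fingers on the handle bar. Resistance at the catch reached about 11 N. It came up hard about 14 mm later, with force rising to about 30 N and almost no travel, which means the stop.
- **Bystanders:** The pen pot, tip box and timer show no movement beyond about half a pixel (1–2 mm) against the first pictures.

**Checks that disagreed or could not be made:**
- The cameras put the closed handle 53 mm in front of the cabinet face, where I expected about 50 mm. They are only good to a few millimetres, so I relied on the hard stop.
- With the drawer shut, the racks and bottle cannot be seen. They were last clearly seen upright with the drawer about 110 mm out, and only the bottle and parts of the racks showed then.

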